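Spatula from the drawer into the mug

ROBOT

A 6-joint arm with a two-finger parallel gripper is mounted at the origin on a cart in front of the work surface, level with it; the furniture and walls round the work are solid. World frame = base frame: x ahead of the robot, y to its left, z up, the work surface at z = 0. Lengths are in m, angles in rad, forces in N, time in s.
With the tool pointing down it reaches from about 0.375 to 0.9 m from the base axis. Payload 3.1 kg.
Tool frame: the origin (TCP) lies between the finger pads; the fingertips stand 19 mm ahead of it and the grasp point (between the pads) is the TCP; z points along the fingers, y is the line along which they close (so a half turn about z gives the same grasp; the last joint's range is limited). The gripper opens to 87 mm and grips with 3 to 60 N. Pads are 19 mm wide; open, the fingers measure 117 mm over their backs; the gripper's body (75 mm by 190 mm) begins 51 mm behind the grasp point.
Start: joints at [-1.476, 0.527, 1.433, -0, 1.181, -0.178], TCP at [0.168, -0.602, 0.242] pointing down, gripper open.
Joint ranges: [-3.08, 3.08], [-0.75, 2.2], [0.22, 2.44], [-1.43, 4.57], [0, 2.65], [-2.85, 2.85]. Speed limits (rad/s): [2.79, 2.79, 3.14, 3.14, 3.14, 3.14].

INTERFACE

Orientations are given as a unit quaternion [x, y, z, w].
In Python, from rig import robot, camera, camera_info, hand_in gives the robot as it stands.
- The arm moves only by the shell command python3 -m handwheel 'ROWS' [FORCE]. ROWS is a JSON object of lists of equal length, an entry for each row: "hand": the opening, from 0 (shut) to 1 (fully open); "translation": the shift along the world's x, y, z in mm, a list of three; "turn": the turn, a rotation vector about the world's x, y, z in rad, a list of three. In form: {"hand": [hand, ...], "translation": [[tx, ty, tz], ...], "turn": [[ax, ay, az], ...]}. A call has 1 to 12 rows; each row is the pose to reach, as a shift and turn from the pose commanded when the call began; what a row does not reach only later rows make up. A row lasts 1/12 s, in which the tool goes at most 41.7 mm and 7.16 degrees, less where a joint would pass 70% of its speed; a pose out of reach is approached as far as the arm can. A call with a gripper value outside its range is refused whole. The fingers move at their own pace and stop on an object; FORCE is the grip in N (left out, the last holds). Time passes only in rows, so rows that repeat a pose let the fingers close. It gives the time, the measured TCP pose, the force, the opening and the grip force at its end, in the units of the state.
- robot.get_obs(): the state, without advancing time (a new reading comes with each control period).
- camera(name): name is "scene" or "top" or "wrist"; returns (picture, depth): 480x640x3 uint8, red, green, blue; 480x640 float32, m along the optical axis (not along the pixel's ray), 0 where there is no reading.
- camera_info(name): a dict with "vertical_fov" (degrees; the focal length in pixels is half the picture's height over the tangent of half this angle, whatever the lens; pixels are square), "cx", "cy" (the principal point, pixels), "world_from_camera" (4x4, takes a point from camera to world coordinates). Camera axes: x right, y down, z forward; pixel columns grow to the right and rows downward; lengths in m; the calibration is good to about 2 mm. A picture is of the moment at which its call begins: read the wrist's pose just before it. camera_info takes no time and is no camera call; for the wrist camera it gives the pose at the moment of the call.
- hand_in(): hands the job in; it is judged then, once.
The state is a dict: "time": time; "q": joint angles; "joint_velocities": joint speeds; "joint_torque": joint torques, N m; "position": TCP position; "tool_rot": TCP orientation; "ft_force": force on the tool from outside, world axes, zero at the start; "moment": the same for the moment, N m; "grip_width": finger opening in m; "grip_force": force on a finger pad.
Only numpy, scipy, OpenCV 4.12 (cv2) and the standard library are available. Lean on these libraries where they do the work, as an engineer would, in place of code of your own. Each camera call takes 0.05 s, during which the arm holds its last target. There are 200 camera calls.

TASK

Lift the spice jar out of the drawer's way and stand it upright on the chopping board, then pull the cutlery drawer out to its stop, and only then lower the spatula head first into the blue mug, so that its wooden handle leans over the rim on the side straight opposite the mug's own handle (the mug can then be carried freely). Leave the drawer out, leave the mug standing where it is, do not let the drawer bump the jar, and do not knock over or shove anything else.

Things in the scene. Friction and masses are not known exactly. Their poses are not given: they have to be found in the camera images.
- jar_center (a point): centre (half-way up) of the spice jar, a round jar 45 mm across and 106 mm tall with a red lid; it starts upright on the table in front of the drawer, in the drawer's way. z axis up
- board: pale chopping board, fixed, 201 mm along its x, 269 mm along its y, 16 mm thick; origin at the centre of its underside. A potato and a garlic bulb lie on its +y half and stay there; the rest of its top is free
- potato: brown potato on the board, about 60x79x48 mm, origin at its underside; leave it alone
- garlic: garlic bulb on the board, about 60 mm across, origin at its underside; leave it alone
- unit: low cutlery drawer unit standing on the table, fixed, grey with a blue drawer front; 210 mm deep (its x), 290 mm wide (its y), 75 mm high; origin at the centre of its underside, front faces its -x. One drawer, which slides out along the unit's -x
- unit_drawer0 (a joint): how far the drawer is out, m: 0 shut, 0.1416 at its stop; it starts shut or up to 10 mm ajar. It slides with about 1 N of friction and stays where it is left. The spatula lies on the drawer's floor, 22 mm above the table, and travels with it; the drawer's side walls rise to 53 mm above the table, its front to about 66 mm. The drawer's inside measures 165 mm (unit's x) by 248 mm (unit's y)
- unit_drawer0_handle (a point): middle of the drawer's handle, a steel bar 11 mm thick and 120 mm long along the unit's y, its centre line 35 mm in front of the drawer front and 42 mm above the table; moves with the drawer
- spatula_center (a point): centre of the spatula, 185 mm long, lying flat; its x axis points along it towards the red head, z up as it lies. Handle: pale wood, 18 mm wide (its y), 15 mm thick (its z), from x = -92 to +22 mm; a collar, 23 mm wide, to x = +38; red head 44 mm wide and 9 mm thick, from there to x = +92. Underside flat, 7.5 mm below this point. 90 g. It lies in the drawer roughly across it, handle end towards the unit's +y
- spatula_end (a point): end of the spatula's wooden handle, on its centre line
- spatula_tip (a point): tip of the spatula's red head, on its centre line
- peeler: vegetable peeler with a red handle, 170x25x18 mm, lying farther back in the drawer; leave it there
- mug: blue ceramic mug, loose, 0.4 kg, outside 82 mm across, 90 mm high, wall 4 mm, inner floor 5 mm above its underside; origin at the centre of its underside, z up. Its handle stands out to 78 mm from the axis along the mug's +y, so the spatula's handle has to lean over the rim towards the mug's -y
- mug_in (a point): centre of the mug's inner floor
- mug_rim (a point): centre of the mug's mouth, at the height of its rim
- steel_cup: plain steel cup without a handle, 76 mm across, 98 mm tall, origin at its underside; a bystander
- shaker: salt shaker, 44 mm across, 90 mm tall, origin at its underside; a bystander
- chilli_jar: chilli jar with a black lid, 65 mm across, 94 mm tall, standing between the robot and the mug, origin at its underside; a bystander

How it is judged:
By the outcome, as a careful person would: the job done as asked, in the order asked, and still so for the second after the job is handed in, with the robot touching nothing.
It also fails if it takes over 67 s, if anything falls off the work surface, if the arm or the gripper's body presses on something with over 40 N, if the wrist force passes 120 N, or if a joint passes its speed limit or range.

## Working session

There is one attempt and no reset: what is moved stays moved. The work goes in short steps, Python scripts to look and compute and a shell command to move; the robot and the scene stay as the last step left them, time stands still between calls to the robot, and variables do not carry over. Pictures are saved under pics/ and viewed, at most 14 in all, crops included, and the job is handed in when it is done.

```bash
mkdir -p pics; ls
cat > h.py <<'E'
import numpy as np, cv2
from rig import robot, camera, camera_info, hand_in
def grab(n,save=None):
    i=camera_info(n); p,d=camera(n)
    if save: cv2.imwrite('pics/'+save,cv2.cvtColor(p,cv2.COLOR_RGB2BGR))
    f=240/np.tan(np.radians(i['vertical_fov'])/2)
    v,u=np.mgrid[0:480,0:640]
    c=np.stack([(u-i['cx'])/f*d,(v-i['cy'])/f*d,d],-1)
    T=np.array(i['world_from_camera'])
    w=c@T[:3,:3].T+T[:3,3]; w[d==0]=np.nan
    return p,d,w,(f,i['cx'],i['cy'],T)
def ray(k,u,v,z):
    f,cx,cy,T=k; r=T[:3,:3]@np.array([(u-cx)/f,(v-cy)/f,1]); o=T[:3,3]
    return o+r*(z-o[2])/r[2]
E
python3 - <<'E'
from h import *
for n in ['top','scene']:
    p,d,w,k=grab(n,n+'0.png'); print(n,k)
    np.savez('pics/'+n+'0.npz',p=p,d=d,w=w)
print(robot.get_obs())
E
```

```text
pics
top (np.float64(457.8218612525489), 320.068806363567, 245.7543356344217, array([[-0.01156787, -0.9924238 ,  0.12231595,  0.42329737],
       [-0.99987509,  0.01016282, -0.01210475,  0.01438897],
       [ 0.01076997, -0.1224407 , -0.99241739,  1.19730327],
       [ 0.        ,  0.        ,  0.        ,  1.        ]]))
scene (np.float64(463.4654153890814), 323.1567036149218, 237.2664463342828, array([[-0.73748707, -0.35888382,  0.57211469, -0.05418299],
       [-0.67521819,  0.37437871, -0.63554778,  0.69178121],
       [ 0.01390025, -0.85501052, -0.51842434,  0.63918917],
       [ 0.        ,  0.        ,  0.        ,  1.        ]]))
{'time': 0.1, 'q': array([-1.47649148e+00,  5.28386471e-01,  1.43377701e+00, -3.73784170e-05,
        1.18137814e+00, -1.78487377e-01]), 'joint_velocities': array([-2.16698966e-03, -2.16803751e-03, -2.16710646e-03, -1.82705873e-03,
       -1.73469341e-03,  7.89618730e-05]), 'joint_torque': array([-7.51687712e-04, -4.40987670e+01, -1.77151126e+01,  6.35447516e-02,
        5.34311368e-02, -3.68717076e-05]), 'position': array([ 0.16835532, -0.60125394,  0.24066039]), 'tool_rot': array([ 9.90711024e-01,  1.35980572e-01,  2.37374280e-05, -9.74348044e-04]), 'ft_force': array([-0.37959895, -0.5310674 ,  0.34766021]), 'moment': array([ 0.00278597, -0.00797711, -0.10206665]), 'grip_force': 0.0, 'grip_width': 0.08690503488096087}
```

View pics/top0.png

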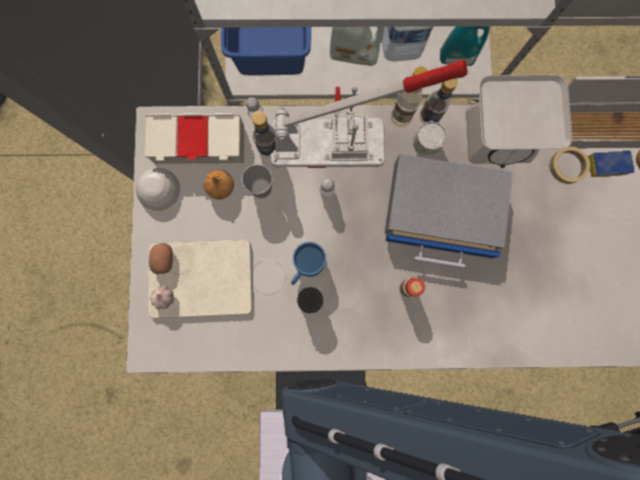

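View pics/scene0.png

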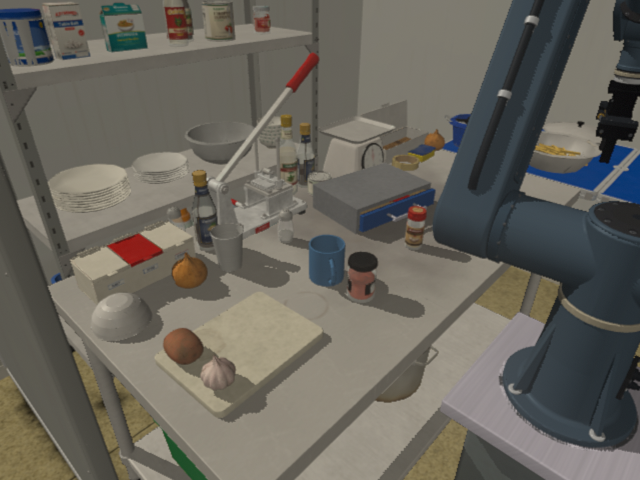

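Top view: jar lid is at (414,288), drawer handle bar (440,258), mug (309,258) with its handle at (296,279), chilli lid (310,300), and the board spans about (150-252, 240-318), potato and garlic on its left edge. The scene view shows the jar close in front of the drawer.

Run:
```python
from h import *
p,d,w,k=grab('top'); 
hsv=cv2.cvtColor(p,cv2.COLOR_RGB2HSV); H,S,V=[hsv[...,i].astype(int) for i in range(3)]
z=w[...,2]
v,u=np.mgrid[0:480,0:640]
def box(a,b,c,e): return (u>=a)&(u<=b)&(v>=c)&(v<=e)
def circ(name,m):
    c=max(cv2.findContours(m.astype(np.uint8),0,2)[0],key=cv2.contourArea)
    (x,y),r=cv2.minEnclosingCircle(c); zz=np.nanmedian(w[m][:,2]); print(name,x,y,r,'z',zz,ray(k,x,y,zz)[:2]); 
circ('jar',box(395,430,270,305)&(z>.09))
circ('chilli',box(292,330,280,320)&(z>.08))
circ('steel',box(240,275,160,200)&(z>.085))
circ('shaker',box(318,338,172,200)&(z>.08))
m=box(285,335,235,290)&(z>.08); 
circ('mugtop all',m)
mm=m.astype(np.uint8)
pts=w[m]; print('mug pts',pts[:,:2].min(0),pts[:,:2].max(0))
# mug circle fit: pixels w z>.085, opening
er=cv2.morphologyEx(mm,cv2.MORPH_CLOSE,np.ones((25,25)));op=cv2.morphologyEx(er,cv2.MORPH_OPEN,cv2.getStructuringElement(2,(21,21)))
circ('mug op',op>0)
blue=box(280,335,235,292)&(H>95)&(H<125)&(S>110)
hm=blue&(v>272)&(u<305); print('handle px',u[hm].mean(),v[hm].mean(),hm.sum(), np.nanmean(w[hm],0), 'lowest', u[hm].min(), v[hm].max())
# unit top
m=box(380,520,150,260)&(z>.068)&(z<.085)&(S<60)
r=cv2.minAreaRect(max(cv2.findContours(m.astype(np.uint8),0,2)[0],key=cv2.contourArea)); print('unit top',[ray(k,*q,.075)[:2].round(4) for q in cv2.boxPoints(r)])
m=box(405,475,243,272)&(z>.03)&(z<.055)&(v>252-0*u)
m=box(410,470,245,270)&(z>.035)&(z<.055)&(S<60)
pts=np.argwhere(m)[:,::-1]; r=cv2.minAreaRect(pts.astype(np.float32)); print('handle',m.sum(),r,[ray(k,*q,.047)[:2].round(4) for q in cv2.boxPoints(r)], ray(k,*r[0],.047))
m=box(130,262,230,325)&(z>.008)&(z<.03)
r=cv2.minAreaRect(max(cv2.findContours(m.astype(np.uint8),0,2)[0],key=cv2.contourArea)); print('board',[ray(k,*q,.016)[:2].round(4) for q in cv2.boxPoints(r)])
m=box(140,260,235,325)&(z>.03); q=w[m]; print('veg',q[:,:2].min(0),q[:,:2].max(0))
```

```text
jar 415.22222900390625 286.5 9.892258644104004 z 0.10602016010066895 [ 0.45773069 -0.2243601 ]
chilli 310.1126708984375 299.3662109375 13.2970609664917 z 0.09340172773352673 [0.4302614  0.02626054]
steel 256.88714599609375 178.44163513183594 15.358019828796387 z 0.09521001253722816 [0.72801469 0.15486209]
shaker 327.81817626953125 184.0 6.262283802032471 z 0.08573877722059697 [ 0.71492256 -0.02024358]
mugtop all 308.900634765625 257.92608642578125 17.207611083984375 z 0.09010427315126635 [0.53025945 0.02834828]
mug pts [ 0.45238953 -0.01326961] [0.57220025 0.06709377]
mug op 309.5 258.97222900390625 18.03481674194336 z 0.006469839355030427 [0.53557947 0.02786173]
handle px 297.0 276.0 1 [0.4873078  0.05787214 0.07970516] lowest 297 276
unit top [array([ 0.6025, -0.1667]), array([ 0.796, -0.203]), array([ 0.7451, -0.4973]), array([ 0.5531, -0.455 ])]
handle 296 ((440.84967041015625, 255.9768524169922), (50.787105560302734, 15.966005325317383), 8.746161460876465) [array([ 0.5263, -0.238 ]), array([ 0.5665, -0.2457]), array([ 0.5454, -0.3725]), array([ 0.5054, -0.3643])] [ 0.53586289 -0.30516232  0.047     ]
board [array([0.5813, 0.4508]), array([0.5898, 0.1813]), array([0.3969, 0.1721]), array([0.3892, 0.4363])]
veg [0.41335029 0.36838349] [0.57661332 0.43099893]
```

```bash
python3 -m handwheel '{"hand":[1,1,1,1,1,1,1,1,1,1,1,1],"translation":[[24,31,0],[48,62,0],[72,94,0],[97,126,0],[121,157,0],[145,188,0],[169,220,0],[193,251,0],[218,283,0],[242,314,0],[266,346,0],[290,377,0]],"turn":[[0,0,0],[0,0,0],[0,0,0],[0,0,0],[0,0,0],[0,0,0],[0,0,0],[0,0,0],[0,0,0],[0,0,0],[0,0,0],[0,0,0]]}'
python3 -m handwheel '{"hand":[0.85,0.85],"translation":[[0,0,0],[0,0,0]],"turn":[[0,0,0],[0,0,0]]}'
python3 - <<'E'
from h import *
o=robot.get_obs(); print(o['position'],o['q'],o['tool_rot'])
p,d,w,k=grab('wrist','w1.png'); np.savez('pics/w1.npz',p=p,d=d,w=w); print(k)
z=w[...,2]; m=((z>.098)&(z<.115)).astype(np.uint8)
for c in cv2.findContours(m,0,2)[0]:
    if cv2.contourArea(c)>300:
        (x,y),r=cv2.minEnclosingCircle(c); print('jar?',x,y,r,ray(k,x,y,.106))
m=((z>.036)&(z<.052)).astype(np.uint8)
for c in cv2.findContours(m,0,2)[0]:
    if cv2.contourArea(c)>300:
        r=cv2.minAreaRect(c); print('bar?',r,[ray(k,*q,.045)[:2].round(4) for q in cv2.boxPoints(r)])
E
```

```text
time: 1.15
position: [0.4591, -0.2229, 0.2415]
tool_rot: [0.991, 0.136, -0.0, -0.0]
ft_force: [0.9, -1.7, 0.4]
grip_width: 0.0866
grip_force: 0.0
time: 1.32
position: [0.4592, -0.2228, 0.2414]
tool_rot: [0.99, 0.138, -0.0, -0.0]
ft_force: [0.1, 0.7, 0.2]
grip_width: 0.0804
grip_force: 0.0
[ 0.45920793 -0.22284885  0.24138813] [-6.70908277e-01  3.74460305e-01  1.71618924e+00 -2.39254885e-04
  1.05137668e+00  6.22296831e-01] [ 9.90375094e-01  1.38409234e-01 -2.24703490e-04 -8.53505583e-05]
(np.float64(369.3313246457225), 326.59823186223457, 234.3606649532625, array([[ 2.74227642e-01, -9.19921555e-01, -2.80256190e-01,
         5.35273008e-01],
       [-9.61664401e-01, -2.62591767e-01, -7.90388777e-02,
        -2.01613332e-01],
       [-8.83400838e-04,  2.91187046e-01, -9.56665732e-01,
         3.84004376e-01],
       [ 0.00000000e+00,  0.00000000e+00,  0.00000000e+00,
         1.00000000e+00]]))
jar? 326.66400146484375 229.49014282226562 27.885866165161133 [ 0.45768234 -0.22353726  0.106     ]
bar? ((71.67326354980469, 160.46356201171875), (68.70953369140625, 30.432456970214844), 68.66313934326172) [array([0.4569, 0.036 ]), array([0.4733, 0.0126]), array([ 0.4221, -0.0143]), array([0.4044, 0.0101])]
bar? ((428.1866149902344, 151.64297485351562), (310.42059326171875, 49.38692855834961), 27.5972957611084) [array([ 0.5401, -0.1573]), array([ 0.5789, -0.1675]), array([ 0.5309, -0.4459]), array([ 0.4857, -0.4446])]
bar? ((89.30557250976562, 53.93839645385742), (51.076011657714844, 102.10298156738281), 7.891702175140381) [array([0.4879, 0.0277]), array([0.5692, 0.0222]), array([ 0.5753, -0.0176]), array([ 0.4941, -0.015 ])]
bar? ((26.01589584350586, 44.382911682128906), (43.020267486572266, 90.1908950805664), 2.02136492729187) [array([0.4853, 0.073 ]), array([0.5558, 0.0725]), array([0.5642, 0.0391]), array([0.4942, 0.0374])]
```

View pics/w1.png

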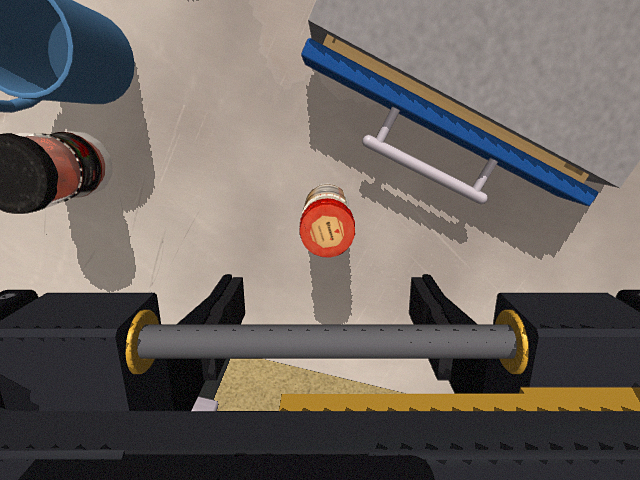

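Wrist view: the jar lid is centred at (327,229) right under the gripper; drawer bar runs from (370,141) to (485,198); the drawer is slightly ajar. Grasping.

```bash
python3 -m handwheel '{"hand":[0.85,0.85,0.85,0.85,0.85,0.85,0.85,0.3,0.3,0.3,0.3,0.3],"translation":[[-1,0,-40],[-1,0,-80],[-1,0,-110],[-1,0,-135],[-1,0,-155],[-1,0,-164],[-1,0,-164],[-1,0,-164],[-1,0,-164],[-1,0,-164],[-1,0,-164],[-1,0,-164]],"turn":[[0,0,0],[0,0,0],[0,0,0],[0,0,0],[0,0,0],[0,0,0],[0,0,0],[0,0,0],[0,0,0],[0,0,0],[0,0,0],[0,0,0]]}' 20
python3 - <<'E'
from h import *
w=np.load('pics/w1.npz')['w']
i=camera_info('wrist')
# bar ends seen in earlier view (camera pose of that view)
T=np.array([[0.274227642,-0.919921555,-0.280256190,0.535273008],[-0.961664401,-0.262591767,-0.0790388777,-0.201613332],[-8.834e-4,0.291187046,-0.956665732,0.384004376]])
k=(369.3313,326.598,234.36,T)
a,b=ray(k,368,141,.0475),ray(k,486,199,.0475); print(a,b,(a+b)/2,np.degrees(np.arctan2(*(a-b)[:2])))
E
```

```text
time: 2.37
position: [0.4579, -0.2252, 0.0786]
tool_rot: [0.991, 0.136, 0.001, 0.001]
ft_force: [-0.4, 0.3, -0.7]
grip_width: 0.0485
grip_force: 0.0
[ 0.52972875 -0.24095484  0.0475    ] [ 0.51004976 -0.36183192  0.0475    ] [ 0.51988925 -0.30139338  0.0475    ] 9.246722203669734
```

```bash
python3 -m handwheel '{"hand":[0.3,0.3,0.3,0.3,0.3,0.3,0.3,0.3],"translation":[[0,0,0],[0,0,0],[0,0,0],[0,0,10],[0,0,40],[0,0,80],[0,0,120],[0,0,150]],"turn":[[0,0,0],[0,0,0],[0,0,0],[0,0,0],[0,0,0],[0,0,0],[0,0,0],[0,0,0]]}' 20
```

```text
time: 3.03
position: [0.4577, -0.225, 0.2307]
tool_rot: [0.991, 0.136, 0.001, 0.001]
ft_force: [0.9, -1.3, -1.3]
grip_width: 0.0442
grip_force: 20.0
```

```bash
python3 -m handwheel '{"hand":[0.3,0.3,0.3,0.3,0.3,0.3,0.3,0.3,0.3,0.3,0.3,0.3],"translation":[[2,25,0],[5,65,0],[8,106,0],[10,147,0],[13,188,0],[16,229,0],[18,270,0],[21,311,0],[24,352,0],[26,393,0],[28,430,0],[30,457,0]],"turn":[[0,0,0],[0,0,0],[0,0,0],[0,0,0],[0,0,0],[0,0,0],[0,0,0],[0,0,0],[0,0,0],[0,0,0],[0,0,0],[0,0,0]]}'
python3 -m handwheel '{"hand":[0.3,0.3,0.3,0.3,0.3,0.3],"translation":[[0,0,0],[0,0,-40],[0,0,-80],[0,0,-105],[0,0,-120],[0,0,-120]],"turn":[[0,0,0],[0,0,0],[0,0,0],[0,0,0],[0,0,0],[0,0,0]]}'
```

```text
time: 4.03
position: [0.4865, 0.2353, 0.2278]
tool_rot: [0.991, 0.137, -0.0, -0.0]
ft_force: [0.5, -0.9, -1.2]
grip_width: 0.0441
grip_force: 20.0
time: 4.53
position: [0.4845, 0.2309, 0.1044]
tool_rot: [0.991, 0.136, -0.004, 0.001]
ft_force: [-0.1, -0.6, -1.3]
grip_width: 0.0444
grip_force: 20.0
```

```bash
python3 -m handwheel '{"hand":[0.3,0.3,0.3,0.3],"translation":[[0,0,-4],[0,0,-8],[0,0,-9.5],[0,0,-9.5]],"turn":[[0,0,0],[0,0,0],[0,0,0],[0,0,0]]}'
```

```text
time: 4.87
position: [0.488, 0.2321, 0.0989]
tool_rot: [0.991, 0.136, 0.001, -0.0]
ft_force: [-0.5, -0.1, -1.1]
grip_width: 0.0439
grip_force: 20.0
```

```bash
python3 -m handwheel '{"hand":[0.3,0.3,0.3,0.3],"translation":[[0,0,-2],[0,0,-3.5],[0,0,-4.5],[0,0,-4.5]],"turn":[[0,0,0],[0,0,0],[0,0,0],[0,0,0]]}'
```

```text
time: 5.2
position: [0.4878, 0.2323, 0.0943]
tool_rot: [0.991, 0.136, 0.001, -0.0]
ft_force: [-0.4, -0.2, 3.2]
grip_width: 0.0442
grip_force: 20.0
```

```bash
python3 -m handwheel '{"hand":[0.6,0.7,0.85,0.85,0.85,0.85,0.85,0.85,0.85,0.85],"translation":[[0,0,0],[0,0,0],[0,0,0],[0,0,0],[0,0,10],[0,0,30],[0,0,60],[0,0,100],[0,0,140],[0,0,150]],"turn":[[0,0,0],[0,0,0],[0,0,0],[0,0,0],[0,0,0],[0,0,0],[0,0,0],[0,0,0],[0,0,0],[0,0,0]]}'
python3 - <<'E'
from h import *
p,d,w,k=grab('top','t2.png')
o=robot.get_obs(); print(o['position'],o['q'])
p,d,w,k=grab('wrist','w2.png')
z=w[...,2]; m=((z>.112)&(z<.132)).astype(np.uint8)
for c in cv2.findContours(m,0,2)[0]:
    if cv2.contourArea(c)>300:
        (x,y),r=cv2.minEnclosingCircle(c); print('jar?',x,y,r,ray(k,x,y,.122), np.nanstd(z[m>0]))
E
```

```text
time: 6.03
position: [0.4907, 0.2331, 0.2504]
tool_rot: [0.991, 0.136, 0.006, -0.001]
ft_force: [0.2, 0.4, 0.8]
grip_width: 0.0739
grip_force: 0.0
[0.49067585 0.23309743 0.24997776] [2.37676523e-01 4.02434699e-01 1.63730140e+00 6.81036160e-05
 1.08922345e+00 1.53536732e+00]
jar? 325.5 235.0 28.969911575317383 [0.48838328 0.2330319  0.122     ] 0.001737028881922633
```

```bash
python3 -m handwheel '{"hand":[0.4,0.4,0.4,0.4,0.4,0.4,0.4,0.4,0.4,0.4,0.4,0.4],"translation":[[2,-25,0],[5,-65,0],[7,-106,0],[10,-147,0],[13,-188,0],[15,-229,0],[18,-270,0],[20,-311,0],[23,-352,0],[26,-393,0],[29,-434,0],[30,-475,0]],"turn":[[0,0,0.08],[0,0,0.18],[0,0,0.28],[0,0,0.38],[0,0,0.48],[0,0,0.58],[0,0,0.68],[0,0,0.78],[0,0,0.88],[0,0,0.98],[0,0,1.07],[0,0,1.138]]}'
python3 -m handwheel '{"hand":[0.4,0.4,0.4,0.4,0.4,0.4],"translation":[[1,-35,0],[2,-59,-20],[2,-59,-50],[2,-59,-80],[2,-59,-100],[2,-59,-100]],"turn":[[0,0,0],[0,0,0],[0,0,0],[0,0,0],[0,0,0],[0,0,0]]}'
python3 - <<'E'
from h import *
o=robot.get_obs(); print(o['position'],o['q'],o['tool_rot'])
p,d,w,k=grab('wrist','w3.png')
E
```

```text
time: 7.13
position: [0.5161, -0.2442, 0.2411]
tool_rot: [0.76, 0.65, -0.0, -0.002]
ft_force: [0.6, 0.1, -0.1]
grip_width: 0.0351
grip_force: 0.0
time: 7.63
position: [0.5151, -0.2989, 0.1367]
tool_rot: [0.762, 0.648, -0.001, -0.007]
ft_force: [-0.9, -0.0, -0.0]
grip_width: 0.0348
grip_force: 0.0
[ 0.51511638 -0.29889289  0.13672741] [-7.13217374e-01  6.27721428e-01  1.58923623e+00 -6.74581600e-05
  9.39456621e-01 -5.52301407e-01] [ 0.76161637  0.64798579 -0.00115354 -0.00732046]
```

View pics/w3.png

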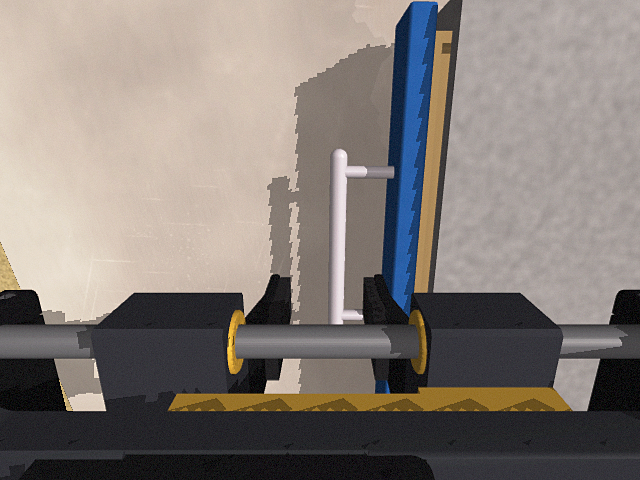

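Wrist view: bar vertical at column 339 (rows 150–325), posts at rows 172 and 316; fingers straddle it from above.

Run:
```python
from h import *
from scipy.spatial.transform import Rotation as R
import time
o=robot.get_obs(); print(o['position'],R.from_quat(o['tool_rot']).as_matrix().round(3).tolist())
i=camera_info('wrist'); f=240/np.tan(np.radians(i['vertical_fov'])/2); k=(f,i['cx'],i['cy'],np.array(i['world_from_camera']))
a,b=ray(k,339,150,.045),ray(k,337,324,.045); print(a,b)
print('mid posts',(ray(k,380,172,.042)+ray(k,352,316,.042))/2, ray(k,372,172,.042),ray(k,352,316,.042))
```

```text
[ 0.51667813 -0.29987069  0.13934821] [[0.16, 0.987, -0.008], [0.987, -0.16, 0.007], [0.005, -0.009, -1.0]]
[ 0.53274105 -0.23852854  0.045     ] [ 0.51286765 -0.35971645  0.045     ]
mid posts [ 0.5406163  -0.30666625  0.042     ] [ 0.55173119 -0.25584304  0.042     ] [ 0.52440639 -0.35667162  0.042     ]
```

```bash
python3 -m handwheel '{"hand":[0.31,0.31,0.31,0.31,0.31,0.31,0.31,0.31,0.1,0.1,0.1,0.1],"translation":[[2,0,0],[2,0,-5],[2,0,-25],[2,0,-50],[2,0,-70],[2,0,-90],[2,0,-101],[2,0,-101],[2,0,-101],[2,0,-101],[2,0,-101],[2,0,-101]],"turn":[[0,0,0],[0,0,0],[0,0,0],[0,0,0],[0,0,0],[0,0,0],[0,0,0],[0,0,0],[0,0,0],[0,0,0],[0,0,0],[0,0,0]]}' 20
```

```text
time: 8.68
position: [0.5218, -0.3023, 0.0439]
tool_rot: [0.761, 0.648, -0.0, 0.001]
ft_force: [-1.0, -0.4, 1.3]
grip_width: 0.0113
grip_force: 0.5
```

```bash
python3 -m handwheel '{"hand":[0.1,0.1,0.1,0.1,0.1,0.1,0.1,0.1,0.1,0.1,0.1,0.1],"translation":[[0,0,0],[-5,1,0],[-15,2.5,0],[-28,4.5,0],[-41,6.5,0],[-54,9,0],[-67,11,0],[-80,13,0],[-93,15,0],[-105,17,0],[-115,18.5,0],[-122,20,0]],"turn":[[0,0,0],[0,0,0],[0,0,0],[0,0,0],[0,0,0],[0,0,0],[0,0,0],[0,0,0],[0,0,0],[0,0,0],[0,0,0],[0,0,0]]}' 25
python3 -m handwheel '{"hand":[0.1,0.1,0.1,0.1,0.1],"translation":[[-3,0.5,0],[-6,1,0],[-9,1.5,0],[-12,2,0],[-12,2,0]],"turn":[[0,0,0],[0,0,0],[0,0,0],[0,0,0],[0,0,0]]}'
```

```text
time: 9.68
position: [0.398, -0.2809, 0.0437]
tool_rot: [0.762, 0.648, 0.0, -0.0]
ft_force: [1.6, 3.1, 9.8]
grip_width: 0.01
grip_force: 25.0
time: 10.1
position: [0.3886, -0.2794, 0.0437]
tool_rot: [0.762, 0.647, 0.001, 0.002]
ft_force: [8.3, 6.2, 8.9]
grip_width: 0.0103
grip_force: 25.0
```

```bash
python3 -m handwheel '{"hand":[0.1,0.1,0.1,0.1],"translation":[[-2,0.3,0],[-4,0.6,0],[-4,0.6,0],[-4,0.6,0]],"turn":[[0,0,0],[0,0,0],[0,0,0],[0,0,0]]}'
```

```text
time: 10.43
position: [0.3884, -0.2795, 0.0438]
tool_rot: [0.763, 0.647, 0.003, 0.005]
ft_force: [21.7, 11.9, 4.0]
grip_width: 0.0103
grip_force: 25.0
```

```bash
python3 -m handwheel '{"hand":[0.1,0.31,0.31,0.31,0.31,0.31,0.31,0.31,0.31,0.5,0.5,0.5],"translation":[[4,-0.6,0],[4,-0.6,0],[4,-0.6,0],[4,-0.6,3],[4,-0.6,20],[4,-0.6,50],[4,-0.6,85],[4,-0.6,120],[30,-0.6,155],[50,-10,190],[60,-20,200],[60,-20,200]],"turn":[[0,0,0],[0,0,0],[0,0,0],[0,0,0],[0,0,0],[0,0,0],[0,0,0],[0,0,0],[0,0,0],[0,0,0],[0,0,0],[0,0,0]]}'
python3 - <<'E'
from h import *
o=robot.get_obs(); print(o['position'],o['q'],o['tool_rot'])
p,d,w,k=grab('wrist','w4.png'); np.savez('pics/w4.npz',p=p,d=d,w=w,T=k[3],f=k[:3])
p,d,w,k=grab('top','t4.png'); np.savez('pics/t4.npz',p=p,d=d,w=w,T=k[3],f=k[:3])
E
```

```text
time: 11.43
position: [0.4468, -0.3031, 0.2466]
tool_rot: [0.761, 0.648, 0.0, 0.006]
ft_force: [0.7, -1.3, 0.3]
grip_width: 0.0388
grip_force: 0.0
[ 0.44676435 -0.30311846  0.2466489 ] [-8.02976128e-01  4.02247954e-01  1.64886594e+00 -4.85430073e-04
  1.07816351e+00 -6.42865021e-01] [7.61301464e-01 6.48368815e-01 1.70322830e-04 6.15896936e-03]
```

View pics/w4.png

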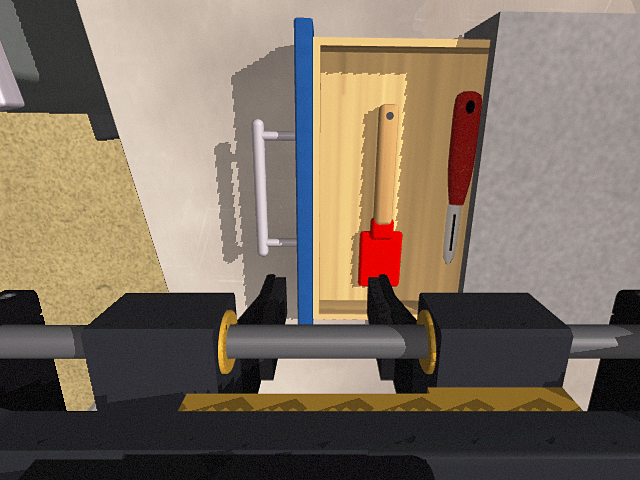

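View pics/t4.png

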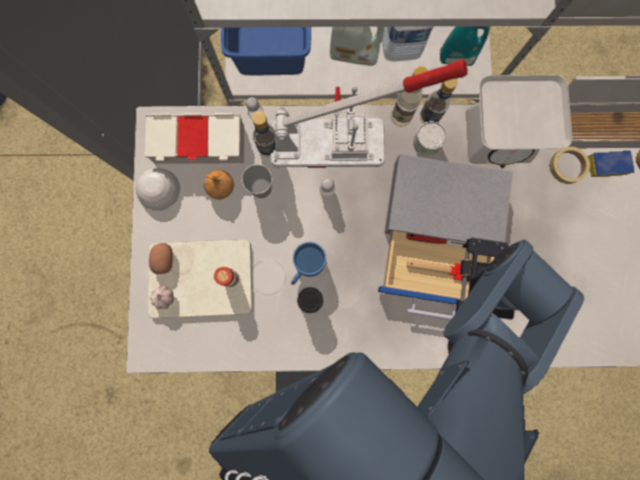

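Wrist view: spatula from handle end (388,104) to head tip (380,286), peeler clear behind it at (465,100)–(450,262). Top view: jar stands on the board at (225,276), drawer fully out, everything else in place.

Run:
```python
from h import *
s=np.load('pics/w4.npz'); k=(*s['f'],s['T']); p=s['p']
hsv=cv2.cvtColor(p,cv2.COLOR_RGB2HSV)
e=ray(k,388,104,.037); n=ray(k,382,222,.037); t=ray(k,380,286,.031); print('end',e,'neck',n,'tip',t,np.linalg.norm(e-t),'head az',np.degrees(np.arctan2(*(t-e)[1::-1])),'handle az',np.degrees(np.arctan2(*(n-e)[1::-1])))
print('drawer inner left wall',ray(k,400,46,.053))
s=np.load('pics/t4.npz'); k=(*s['f'],s['T']); p=s['p']; w=s['w']
hsv=cv2.cvtColor(p,cv2.COLOR_RGB2HSV).astype(int)
m=((hsv[...,0]>95)&(hsv[...,0]<125)&(hsv[...,1]>90)).astype(np.uint8); m[:,:280]=0;m[:,340:]=0;m[:235]=0;m[292:]=0
c=max(cv2.findContours(m,0,1)[0],key=cv2.contourArea)[:,0].astype(float)
# rim: depth-based
z=w[...,2]; r=np.argwhere((z>.084)&(z<.096)&(np.arange(640)[None]>285)&(np.arange(640)[None]<335)&(np.arange(480)[:,None]>236)&(np.arange(480)[:,None]<283))
P=np.array([ray(k,u,v,.09)[:2] for v,u in r])
from scipy.optimize import least_squares
g=least_squares(lambda x:np.hypot(*(P-x).T)-.039,[.53,.028],loss='soft_l1',f_scale=.003); print('rim c',g.x,len(P),np.abs(g.fun).mean())
Q=np.array([ray(k,u,v,.05)[:2] for u,v in c])-g.x; d=np.hypot(*Q.T)
for i in np.argsort(-d)[:6]: print(c[i],d[i].round(4),np.degrees(np.arctan2(Q[i,1],Q[i,0])).round(1))
b=cv2.resize(p[225:310,260:360],(800,680),interpolation=2)[:600]; cv2.imwrite('pics/mug.png',b[...,::-1])
q=np.array([[.528,1.434,.6244,.2407,],[.3745,1.7162,.5104,.2414],[.4024,1.6373,.5432,.25],[.6277,1.5892,.5956,.1367],[.40225,1.64887,.5399,.2466]])
rr=np.sqrt(q[:,2]**2-.1105**2); a=q[:,0];f=a+q[:,1];o=np.ones(5);O=0*o
A=np.vstack([np.c_[np.sin(a),np.sin(f),o,O],np.c_[np.cos(a),np.cos(f),O,o]])
x=np.linalg.lstsq(A,np.r_[rr,q[:,3]],rcond=None); print(x[0],A@x[0]-np.r_[rr,q[:,3]])
```

```text
end [ 0.51714036 -0.21980639  0.037     ] neck [ 0.49913754 -0.32837551  0.037     ] tip [ 0.4896411  -0.39986903  0.031     ] 0.1822491781614135 head az -98.68314745080102 handle az -99.41505858176419
drawer inner left wall [ 0.52915672 -0.17673731  0.053     ]
rim c [0.53131207 0.02722727] 169 0.001079731332691898
[293. 282.] 0.0709 143.8
[293. 281.] 0.0689 142.6
[294. 281.] 0.0674 144.3
[293. 280.] 0.0669 141.3
[295. 280.] 0.0639 144.8
[294. 279.] 0.0634 141.6
[ 0.52200405  0.40131391 -0.03289829 -0.04873605] [-0.01345882  0.00804668 -0.00231128  0.00883023 -0.00110681  0.00845804
 -0.00368313  0.00021507 -0.00455929 -0.00043069]
```

View pics/mug.png

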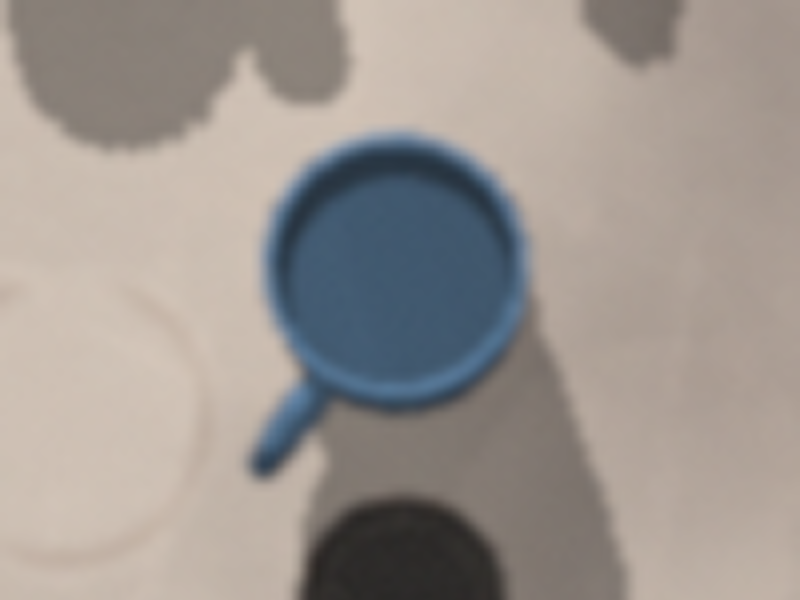

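Zoomed top: mug centre is at about (395,270) of the crop, handle tip at (262,465), i.e. handle azimuth ≈143° in world; so the spatula must lean towards −37°.

```bash
cat > ik.py <<'E'
import numpy as np
from scipy.optimize import least_squares
from scipy.spatial.transform import Rotation as R
def fk(q,t,d=.1105,L1=.522,L2=.401,a=-.033):
    h=-.049+t
    A=R.from_euler('z',q[0]);B=R.from_euler('y',q[1]+q[2])
    W=np.array([a+L1*np.sin(q[1])+L2*np.sin(q[1]+q[2]),d,h+L1*np.cos(q[1])+L2*np.cos(q[1]+q[2])])
    Ro=A*B*R.from_euler('z',q[3])*R.from_euler('y',q[4])*R.from_euler('z',q[5])
    return A.apply(W)+Ro.apply([0,0,t]),Ro
def ik(p,Ro,t,q0):
    f=lambda q:np.r_[(fk(q,t)[0]-p)*5,(fk(q,t)[1].inv()*Ro).as_rotvec()]
    lo=[-3.08,-.75,.22,-1.43,0,-2.85];hi=[3.08,2.2,2.44,4.57,2.65,2.85]
    s=least_squares(f,q0,bounds=(lo,hi)); return s.x,s.cost
E
python3 - <<'E'
from ik import *
q=[-.803,.402,1.649,0,1.078,-.643]; p,Ro=fk(q,.2); print(p,Ro.as_matrix().round(2).tolist(),'actual',R.from_quat([.7613,.6484,0,.006]).as_matrix().round(2).tolist())
C=Ro.inv()*R.from_quat([.7613,.6484,0,0]); print('C',C.as_matrix().round(2).tolist())
u=np.array([np.cos(np.radians(143)),np.sin(np.radians(143)),0]); up=np.array([0,0,1.]); m=np.array([.531,.027,0])
for lean in(30,36):
  for pre in (0,15,25):
    c,s=np.cos(np.radians(lean)),np.sin(np.radians(lean)); ax=s*u-c*up   # towards head
    n=c*u+s*up # spatula z
    tip=m+.028*u+up*.006
    P=tip-ax*.157+n*.014
    zt=-n; b=np.radians(pre); zt=np.cos(b)*zt+np.sin(b)*ax
    # start: head dir az -99, tool y az -9 ; tool y = zspat x head => -> n x ax sign
    h0=np.array([np.cos(np.radians(-99)),np.sin(np.radians(-99)),0]); y0=np.array([np.cos(np.radians(-9)),np.sin(np.radians(-9)),0])
    sg=np.sign(np.dot(np.cross(up,h0),y0)); yt=sg*np.cross(n,ax)
    M=R.from_matrix(np.c_[np.cross(yt,zt),yt,zt])*C.inv()
    for t in(.12,.25): print(lean,pre,t,P.round(3),zt.round(2),*[(x.round(2),round(c,4)) for x,c in[ik(P,M,t,[-.2,.4,1.6,-1,1,1.8])]])
E
```

```text
[ 0.44719628 -0.30412752  0.24615629] [[-0.99, 0.16, 0.01], [0.16, 0.99, -0.01], [-0.01, -0.01, -1.0]] actual [[0.16, 0.99, 0.01], [0.99, -0.16, -0.01], [-0.01, 0.01, -1.0]]
C [[0.0, -1.0, 0.01], [1.0, 0.0, 0.01], [-0.01, 0.01, 1.0]]
30 0 0.12 [0.562 0.004 0.149] [ 0.69 -0.52 -0.5 ] (array([-0.15,  0.47,  1.85, -1.01,  0.3 ,  2.85]), np.float64(0.0744))
30 0 0.25 [0.562 0.004 0.149] [ 0.69 -0.52 -0.5 ] (array([-0.1 ,  0.41,  2.01, -0.95,  0.28,  2.85]), np.float64(0.1162))
30 15 0.12 [0.562 0.004 0.149] [ 0.56 -0.43 -0.71] (array([-0.14,  0.48,  1.86, -0.93,  0.35,  2.85]), np.float64(0.0119))
30 15 0.25 [0.562 0.004 0.149] [ 0.56 -0.43 -0.71] (array([-0.09,  0.43,  1.99, -0.88,  0.33,  2.85]), np.float64(0.0295))
30 25 0.12 [0.562 0.004 0.149] [ 0.46 -0.35 -0.82] (array([-0.13,  0.49,  1.86, -0.88,  0.38,  2.85]), np.float64(0.0))
30 25 0.25 [0.562 0.004 0.149] [ 0.46 -0.35 -0.82] (array([-0.07,  0.45,  1.98, -0.83,  0.37,  2.85]), np.float64(0.0036))
36 0 0.12 [ 0.573 -0.005  0.141] [ 0.65 -0.49 -0.59] (array([-0.16,  0.5 ,  1.83, -0.99,  0.31,  2.85]), np.float64(0.0424))
36 0 0.25 [ 0.573 -0.005  0.141] [ 0.65 -0.49 -0.59] (array([-0.11,  0.44,  1.98, -0.93,  0.29,  2.85]), np.float64(0.0744))
36 15 0.12 [ 0.573 -0.005  0.141] [ 0.5  -0.38 -0.78] (array([-0.15,  0.52,  1.84, -0.91,  0.36,  2.85]), np.float64(0.0018))
36 15 0.25 [ 0.573 -0.005  0.141] [ 0.5  -0.38 -0.78] (array([-0.1 ,  0.47,  1.97, -0.86,  0.34,  2.85]), np.float64(0.0107))
36 25 0.12 [ 0.573 -0.005  0.141] [ 0.39 -0.29 -0.87] (array([-0.15,  0.52,  1.81, -0.59,  0.43,  2.56]), np.float64(0.0))
36 25 0.25 [ 0.573 -0.005  0.141] [ 0.39 -0.29 -0.87] (array([-0.09,  0.48,  1.95, -0.76,  0.39,  2.8 ]), np.float64(0.0))
```

Run:
```python
from ik import *
C=R.from_matrix([[0,-1,0],[1,0,0],[0,0,1.]])
u=np.array([np.cos(np.radians(143)),np.sin(np.radians(143)),0]); up=np.array([0,0,1.]); m=np.array([.531,.027,0])
for lean in(25,36):
  for pre in (0,15):
   for back in (0,.12):
    c,s=np.cos(np.radians(lean)),np.sin(np.radians(lean)); ax=s*u-c*up
    n=c*u+s*up; tip=m+.028*u+up*.006
    P=tip-ax*(.157+back)+n*.014
    b=np.radians(pre); zt=-np.cos(b)*n+np.sin(b)*ax
    yt=-np.cross(n,ax)   # flipped grasp
    h0=np.array([np.cos(np.radians(-99)),np.sin(np.radians(-99)),0]); y0=-np.array([np.cos(np.radians(-9)),np.sin(np.radians(-9)),0])
    yt=np.sign(np.dot(np.cross(up,h0),y0))*np.cross(n,ax)
    M=R.from_matrix(np.c_[np.cross(yt,zt),yt,zt])*C.inv()
    for t in(.12,.25):
      best=min((ik(P,M,t,[-.2,.4,1.8,-1,.4,g]) for g in(-1,0)),key=lambda r:r[1]); print(lean,pre,back,t,P.round(3),best[0].round(2),round(best[1],4))
```

```text
25 0 0 0.12 [0.551 0.012 0.154] [-0.06  0.48  1.87 -1.43  0.53  0.29] 0.0526
25 0 0 0.25 [0.551 0.012 0.154] [ 0.14  0.51  1.98 -1.43  0.73  0.52] 0.0697
25 0 0.12 0.12 [ 0.592 -0.019  0.263] [-0.13  0.4   1.74 -1.43  0.46  0.15] 0.0098
25 0 0.12 0.25 [ 0.592 -0.019  0.263] [ 0.03  0.36  1.93 -1.43  0.6   0.31] 0.0285
25 15 0 0.12 [0.551 0.012 0.154] [-0.09  0.47  1.91 -1.43  0.41  0.26] 0.0044
25 15 0 0.25 [0.551 0.012 0.154] [ 0.05  0.46  2.04 -1.43  0.52  0.42] 0.0135
25 15 0.12 0.12 [ 0.592 -0.019  0.263] [-0.14  0.4   1.73 -1.1   0.43 -0.17] 0.0
25 15 0.12 0.25 [ 0.592 -0.019  0.263] [-0.03  0.34  1.97 -1.43  0.46  0.27] 0.0
36 0 0 0.12 [ 0.573 -0.005  0.141] [-0.11  0.52  1.85 -1.43  0.42  0.25] 0.0133
36 0 0 0.25 [ 0.573 -0.005  0.141] [ 0.03  0.51  1.98 -1.43  0.54  0.41] 0.0276
36 0 0.12 0.12 [ 0.63  -0.047  0.238] [-0.18  0.48  1.68 -1.35  0.38  0.05] 0.0
36 0 0.12 0.25 [ 0.63  -0.047  0.238] [-0.08  0.42  1.89 -1.43  0.45  0.25] 0.0042
36 15 0 0.12 [ 0.573 -0.005  0.141] [-0.14  0.52  1.86 -1.14  0.34 -0.04] 0.0
36 15 0 0.25 [ 0.573 -0.005  0.141] [-0.05  0.49  2.03 -1.43  0.37  0.34] 0.0001
36 15 0.12 0.12 [ 0.63  -0.047  0.238] [-0.2   0.49  1.61 -0.61  0.49 -0.66] 0.0
36 15 0.12 0.25 [ 0.63  -0.047  0.238] [-0.13  0.41  1.82 -0.84  0.43 -0.36] 0.0
```

```bash
python3 -m handwheel '{"hand":[0.5,0.5,0.5,0.5,0.5,0.5,0.5,0.5,0.5,0.5,0.5,0.5],"translation":[[5,4,0],[10,8,0],[15,12,0],[20,16,0],[25,20,0],[30,25,0],[35,30,0],[40,34,0],[45,38,0],[50,42,0],[57,48,0],[62,52,0]],"turn":[[0,0,-0.12],[0,0,-0.24],[0,0,-0.36],[0,0,-0.48],[0,0,-0.6],[0,0,-0.72],[0,0,-0.84],[0,0,-0.96],[0,0,-1.08],[0,0,-1.2],[0,0,-1.32],[0,0,-1.44]]}'
python3 -m handwheel '{"hand":[0.5,0.5,0.5,0.5,0.5,0.5,0.5,0.5,0.5,0.5,0.5,0.5],"translation":[[0,0,0],[0,0,0],[0,0,0],[0,0,0],[0,0,0],[0,0,0],[0,0,0],[0,0,0],[0,0,0],[0,0,0],[0,0,0],[0,0,0]],"turn":[[0,0,-0.12],[0,0,-0.24],[0,0,-0.36],[0,0,-0.48],[0,0,-0.6],[0,0,-0.72],[0,0,-0.84],[0,0,-0.96],[0,0,-1.08],[0,0,-1.2],[0,0,-1.32],[0,0,-1.44]]}'
python3 -m handwheel '{"hand":[0.5,0.5,0.5,0.5,0.5],"translation":[[0,0,0],[0,0,0],[0,0,0],[0,0,0],[0,0,0]],"turn":[[0,0,-0.12],[0,0,-0.255],[0,0,-0.255],[0,0,-0.255],[0,0,-0.255]]}'
python3 -m handwheel '{"hand":[0.5,0.5,0.5,0.5,0.5],"translation":[[0,0,-20],[0,0,-50],[0,0,-80],[0,0,-80],[0,0,-80]],"turn":[[-0.103,0.016,0],[-0.206,0.033,0],[-0.31,0.049,0],[-0.31,0.049,0],[-0.31,0.049,0]]}'
python3 - <<'E'
from h import *
from scipy.spatial.transform import Rotation as R
o=robot.get_obs(); print(o['position'],o['q'],R.from_quat(o['tool_rot']).as_matrix().round(3).tolist())
p,d,w,k=grab('wrist','w5.png'); np.savez('pics/w5.npz',p=p,d=d,w=w,T=k[3],f=k[:3])
E
```

```text
time: 12.53
position: [0.5027, -0.2453, 0.2395]
tool_rot: [1.0, -0.018, -0.003, -0.002]
ft_force: [0.4, -0.2, 0.7]
grip_width: 0.0437
grip_force: 0.0
time: 13.53
position: [0.5022, -0.2456, 0.2394]
tool_rot: [0.74, -0.673, -0.004, 0.0]
ft_force: [-0.2, -0.4, -0.2]
grip_width: 0.0434
grip_force: 0.0
time: 13.95
position: [0.504, -0.2466, 0.2411]
tool_rot: [-0.652, 0.759, 0.002, -0.0]
ft_force: [0.9, -0.5, -0.2]
grip_width: 0.0435
grip_force: 0.0
time: 14.37
position: [0.4955, -0.2749, 0.1761]
tool_rot: [-0.663, 0.739, -0.082, -0.092]
ft_force: [0.4, -0.2, 0.6]
grip_width: 0.0436
grip_force: 0.0
[ 0.49545294 -0.27494519  0.17614104] [-0.59325474  0.52087107  1.70988871 -0.30105965  0.81771644  2.85285096] [[-0.104, -0.994, -0.027], [-0.964, 0.108, -0.243], [0.244, 0.001, -0.97]]
```

View pics/w5.png

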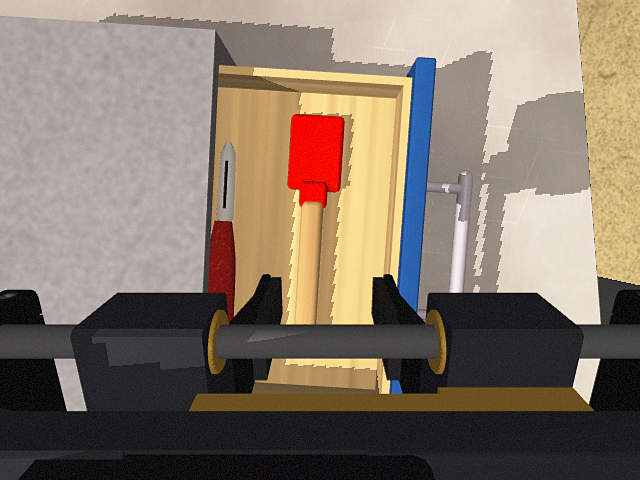

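Wrist view: head at (316,150), handle going down between the fingers at column ~310; but q6 sits at its limit, so I'll refine the kinematic model and choose a better tilt.

```bash
cat > ik2.py <<'E'
from ik import *
import ik as K
C=R.from_matrix([[0,-1,0],[1,0,0],[0,0,1.]])
S=[([-1.4765,.5284,1.4338,0,1.1814,-.1785],[.16836,-.60125,.24066]),([-.6709,.37446,1.71619,0,1.05138,.6223],[.4592,-.22285,.24139]),([.23768,.40243,1.6373,0,1.08922,1.53537],[.49068,.2331,.24998]),([-.80298,.40225,1.64887,0,1.07816,-.64287],[.44676,-.30312,.24665]),([-.59325,.52087,1.70989,-.30106,.81772,2.85285],[.49545,-.27495,.17614])]
def fk2(q,x):
    t,d,L1,L2,a,h=x
    A=R.from_euler('z',q[0]);B=R.from_euler('y',q[1]+q[2])
    W=np.array([a+L1*np.sin(q[1])+L2*np.sin(q[1]+q[2]),d,h+L1*np.cos(q[1])+L2*np.cos(q[1]+q[2])])
    Ro=A*B*R.from_euler('z',q[3])*R.from_euler('y',q[4])*R.from_euler('z',q[5])
    return A.apply(W)+Ro.apply([0,0,t]),Ro
s=least_squares(lambda x:np.r_[np.concatenate([fk2(q,x)[0]-p for q,p in S]),1e-3*(x[4])],[.2,.11,.5,.4,0,.15])
X=s.x
lo=np.array([-3.08,-.75,.22,-1.43,0,-2.85]);hi=np.array([3.08,2.2,2.44,4.57,2.65,2.85])
def ik(p,M,q0,mar=.06):
    f=lambda q:np.r_[(fk2(q,X)[0]-p)*5,(fk2(q,X)[1].inv()*M).as_rotvec()]
    s=least_squares(f,np.clip(q0,lo+mar+.01,hi-mar-.01),bounds=(lo+mar,hi-mar)); return s.x,s.cost
def az(d): return np.array([np.cos(np.radians(d)),np.sin(np.radians(d)),0])
up=np.array([0,0,1.])
def tool(ax,n,pre,flip):
    b=np.radians(pre); zt=-np.cos(b)*n+np.sin(b)*ax; yt=(-1 if flip else 1)*np.cross(n,ax)
    return R.from_matrix(np.c_[np.cross(yt,zt),yt,zt])*C.inv()
E
python3 - <<'E'
from ik2 import *
print(X.round(4),np.abs(s.fun).max()); print((fk2(*[S[4][0]],X)[1]*C).as_matrix().round(2).tolist())
m=np.array([.531,.027,0])
for flip in(0,1):
 for pre in(0,8,14,18):
  h=az(-99); P=np.array([.512,-.249,.045]); M=tool(h,up,pre,flip)
  g=min((ik(P,M,[-.6,.6,1.6,q4,.9,2.4 if flip else -.6]) for q4 in(0,-.4)),key=lambda r:r[1])
  print('flip',flip,'pre',pre,'grasp',g[0].round(2),round(g[1],5))
  for ud in(143,150):
   for lean in(32,38):
    u=az(ud);c,si=np.cos(np.radians(lean)),np.sin(np.radians(lean));ax=si*u-c*up;n=c*u+si*up
    P=m+.028*u+up*.006-ax*.155+n*.015
    g=min((ik(P,tool(ax,n,pre,flip),[-.1,.5,1.8,q4,.4,q6]) for q4 in(-1,-.5) for q6 in(-1,0,2.5)),key=lambda r:r[1])
    print('   ',ud,lean,g[0].round(2),round(g[1],5))
E
```

```text
[ 0.2561  0.1096  0.5752  0.3811 -0.0393  0.1509] 0.013252901359670555
[[-0.1, -0.99, -0.03], [-0.96, 0.11, -0.24], [0.24, 0.0, -0.97]]
flip 0 pre 0 grasp [-0.65  0.68  1.79 -0.    0.67 -0.49] 0.0
    143 32 [ 0.07  0.51  1.99 -1.37  0.6  -2.74] 0.05255
    143 38 [ 0.02  0.51  1.99 -1.37  0.51 -2.79] 0.02989
    150 32 [ 0.01  0.55  2.27  3.83  0.75 -1.81] 0.0
    150 38 [-0.02  0.53  2.21  3.9   0.58 -1.92] 0.0
flip 0 pre 8 grasp [-0.59  0.67  1.82 -0.22  0.6  -0.25] 0.0
    143 32 [ 0.03  0.49  2.02 -1.37  0.5  -2.79] 0.02152
    143 38 [-0.01  0.51  2.01 -1.37  0.44 -2.79] 0.00841
    150 32 [ 0.03  0.48  2.02 -1.37  0.46 -2.79] 0.03395
    150 38 [ 0.    0.5   2.01 -1.37  0.41 -2.79] 0.02069
flip 0 pre 14 grasp [-0.54  0.67  1.84 -0.42  0.58 -0.04] 0.0
    143 32 [ 0.01  0.48  2.04 -1.37  0.44 -2.79] 0.00724
    143 38 [-0.03  0.5   2.03 -1.37  0.39 -2.79] 0.002
    150 32 [ 0.01  0.48  2.04 -1.37  0.41 -2.79] 0.01855
    150 38 [-0.12  0.47  2.01 -0.9   0.23  2.79] 0.00854
flip 0 pre 18 grasp [-0.52  0.68  1.85 -0.56  0.58  0.11] 0.0
    143 32 [-0.01  0.48  2.05 -1.37  0.41 -2
[... 588 characters left out ...]
2 -1.37  0.42  0.31] 0.00783
    150 32 [-0.01  0.5   2.21  3.98  0.53  1.15] 0.0
    150 38 [-0.05  0.5   2.14  4.16  0.38  0.94] 0.0
flip 1 pre 14 grasp [-0.61  0.66  1.84 -0.19  0.56  2.79] 0.00892
    143 32 [-0.    0.48  2.04 -1.37  0.43  0.33] 0.007
    143 38 [-0.05  0.49  2.03 -1.37  0.36  0.29] 0.0006
    150 32 [-0.04  0.47  2.16  4.2   0.38  0.92] 0.0
    150 38 [-0.07  0.49  2.09  4.51  0.27  0.57] 4e-05
flip 1 pre 18 grasp [-0.61  0.66  1.85 -0.22  0.54  2.79] 0.0186
    143 32 [-0.02  0.47  2.05 -1.37  0.39  0.31] 0.00171
    143 38 [-0.07  0.49  2.03 -1.23  0.33  0.14] 0.0
    150 32 [-0.05  0.46  2.12  4.44  0.31  0.66] 0.0
    150 38 [-0.09  0.48  2.04 -1.3   0.25  0.09] 0.0
```

```bash
python3 -m handwheel '{"hand":[0.5,0.5,0.5,0.5,0.5,0.5],"translation":[[0,0,10],[0,0,10],[0,0,0],[0,0,0],[0,0,0],[0,0,0]],"turn":[[0.1,-0.016,0],[0.2,-0.032,0],[0.31,-0.049,0],[0.31,-0.049,0],[0.31,-0.049,0],[0.31,-0.049,0]]}'
python3 - <<'E'
from h import *
from scipy.spatial.transform import Rotation as R
o=robot.get_obs(); print(o['position'],o['q'],R.from_quat(o['tool_rot']).as_matrix().round(3).tolist())
p,d,w,k=grab('wrist','w6.png')
hsv=cv2.cvtColor(p,cv2.COLOR_RGB2HSV)
red=((hsv[...,0]<8)|(hsv[...,0]>172))&(hsv[...,1]>200)&(hsv[...,2]>150)
red[:, :260]=0
c=max(cv2.findContours(red.astype(np.uint8),0,2)[0],key=cv2.contourArea); r=cv2.boundingRect(c); print(r)
# handle columns: pale wood raised: by depth z 0.032..0.042
z=w[...,2]; m=(z>.0335)&(z<.041)
for v in (200,220,240,260,280):
    uu=np.nonzero(m[v,270:350])[0]
    if len(uu): print(v,uu.min()+270,uu.max()+270,ray(k,uu.mean()+270,v,.037))
print('tip',ray(k,r[0]+r[2]/2,r[1],.031))
E
```

```text
time: 14.92
position: [0.4965, -0.2756, 0.1781]
tool_rot: [-0.667, 0.745, 0.014, 0.029]
ft_force: [-0.2, -1.1, -0.2]
grip_width: 0.0435
grip_force: 0.0
[ 0.4964508  -0.27558392  0.17812139] [-0.73495314  0.53688627  1.63448566  0.07276232  0.99355667  2.47683189] [[-0.11, -0.994, 0.024], [-0.992, 0.111, 0.06], [-0.062, -0.018, -0.998]]
(288, 39, 63, 113)
200 303 322 [ 0.50730186 -0.29082301  0.037     ]
220 303 322 [ 0.50964702 -0.27460199  0.037     ]
240 302 320 [ 0.51266057 -0.25778117  0.037     ]
260 301 319 [ 0.51571283 -0.24025156  0.037     ]
280 305 316 [ 0.51763332 -0.22184774  0.037     ]
tip [ 0.48886842 -0.4019528   0.031     ]
```

```bash
python3 -m handwheel '{"hand":[0.5,0.5,0.5,0.5,0.5,0.5],"translation":[[8,12,0],[17,25.5,0],[17,25.5,-30],[17,25.5,-60],[17,25.5,-85],[17,25.5,-85]],"turn":[[-0.03,0.012,-0.02],[-0.06,0.024,-0.045],[-0.06,0.024,-0.045],[-0.06,0.024,-0.045],[-0.06,0.024,-0.045],[-0.06,0.024,-0.045]]}'
python3 - <<'E'
from h import *
from scipy.spatial.transform import Rotation as R
o=robot.get_obs(); print(o['position'],o['q'],R.from_quat(o['tool_rot']).as_matrix().round(3).tolist())
E
```

```text
time: 15.47
position: [0.511, -0.2465, 0.0886]
tool_rot: [-0.651, 0.759, 0.004, -0.0]
ft_force: [0.0, 0.8, -0.9]
grip_width: 0.0432
grip_force: 0.0
[ 0.51099603 -0.24646492  0.0886218 ] [-6.47064443e-01  6.71458653e-01  1.69412097e+00  2.01886237e-03
  7.84590989e-01  2.64571233e+00] [[-0.152, -0.988, -0.006], [-0.988, 0.152, 0.006], [-0.005, 0.007, -1.0]]
```

```bash
python3 -m handwheel '{"hand":[0.5,0.5,0.5,0.5,0.5,0.5],"translation":[[0,-2,-15],[0,-2,-28],[0,-2,-38],[0,-2,-45],[0,-2,-47],[0,-2,-47]],"turn":[[0,0,0],[0,0,0],[0,0,0],[0,0,0],[0,0,0],[0,0,0]]}'
```

```text
time: 15.97
position: [0.5136, -0.252, 0.0456]
tool_rot: [-0.65, 0.76, -0.0, 0.001]
ft_force: [0.4, -1.0, -0.2]
grip_width: 0.0436
grip_force: 0.0
```

```bash
python3 -m handwheel '{"hand":[0.5,0.05,0.05,0.05,0.05,0.05,0.05,0.05,0.05,0.05,0.05],"translation":[[0,0,-2],[0,0,-2],[0,0,-2],[0,0,-2],[0,0,-2],[0,0,-2],[0,0,-2],[0,0,5],[0,0,20],[0,0,45],[0,0,70]],"turn":[[0,0,0],[0,0,0],[0,0,0],[0,0,0],[0,0,0],[0,0,0],[0,0,0],[0,0,0],[0,0,0],[0,0,0],[0,0,0]]}' 45
python3 -m handwheel '{"hand":[0.05,0.05,0.05,0.05,0.05,0.05,0.05,0.05],"translation":[[0,0,40],[0,0,80],[0,5,120],[0,10,160],[0,20,195],[0,30,200],[0,30,200],[0,30,200]],"turn":[[0,0,0],[0,0,0],[0,0,0],[0,0,0],[0,0,0],[0,0,0],[0,0,0],[0,0,0]]}'
python3 - <<'E'
from h import *
from scipy.spatial.transform import Rotation as R
o=robot.get_obs(); print(o['position'],o['q'],R.from_quat(o['tool_rot']).as_matrix().round(3).tolist(),o['grip_width'])
p,d,w,k=grab('wrist','w7.png'); 
T=R.from_quat(o['tool_rot']).as_matrix()
t=(w-o['position'])@T   # tool frame
hsv=cv2.cvtColor(p,cv2.COLOR_RGB2HSV)
red=((hsv[...,0]<8)|(hsv[...,0]>172))&(hsv[...,1]>200)&(hsv[...,2]>120)&(np.abs(t[...,2])<.08)
q=t[red]; q=q[np.isfinite(q).all(1)]
for a in np.arange(-.2,.2,.02):
    b=q[(q[:,0]>a)&(q[:,0]<a+.02)]
    if len(b)>20: print(round(a,2),len(b),np.median(b,0).round(4),np.percentile(b[:,1],[2,98]).round(4))
print(np.percentile(q,[0.5,99.5],axis=0).round(4))
E
```

```text
time: 16.88
position: [0.5126, -0.2516, 0.1156]
tool_rot: [-0.65, 0.76, 0.001, 0.001]
ft_force: [0.2, -1.0, -1.5]
grip_width: 0.0177
grip_force: 45.0
time: 17.55
position: [0.5127, -0.2213, 0.315]
tool_rot: [-0.651, 0.759, 0.0, 0.001]
ft_force: [0.6, -0.3, -1.4]
grip_width: 0.0175
grip_force: 45.0
[ 0.51271255 -0.22132837  0.31501478] [-6.08588966e-01  3.57839690e-01  1.50919639e+00  1.94512460e-03
  1.27484877e+00  2.68658807e+00] [[-0.154, -0.988, 0.001], [-0.988, 0.154, 0.002], [-0.002, -0.001, -1.0]] 0.017521411994820817
0.06 147 [ 0.0788 -0.0058  0.0101] [-0.0099  0.0114]
0.08 4310 [0.0925 0.0006 0.0109] [-0.0189  0.0208]
0.1 6459 [0.1103 0.0013 0.0135] [-0.0195  0.0217]
0.12 1449 [0.1221 0.001  0.0135] [-0.0194  0.0219]
[[ 0.0788 -0.0203  0.0082]
 [ 0.124   0.0224  0.0168]]
```

View pics/w7.png

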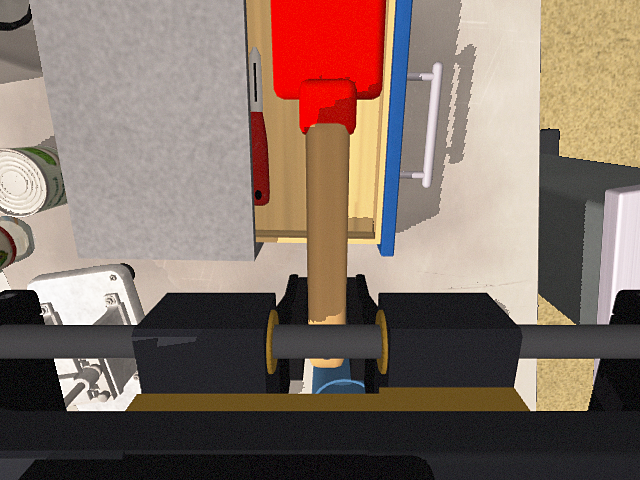

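Wrist view: spatula firmly held, straight along tool +x (handle column ~327, head at top). Planning the swing.

```bash
cat > ik3.py <<'E'
import numpy as np
from scipy.optimize import least_squares
from scipy.spatial.transform import Rotation as R
C=R.from_matrix([[0,-1,0],[1,0,0],[0,0,1.]])
S=[([-1.4765,.5284,1.4338,0,1.1814,-.1785],[.16836,-.60125,.24066]),([-.6709,.37446,1.71619,0,1.05138,.6223],[.4592,-.22285,.24139]),([.23768,.40243,1.6373,0,1.08922,1.53537],[.49068,.2331,.24998]),([-.80298,.40225,1.64887,0,1.07816,-.64287],[.44676,-.30312,.24665]),([-.59325,.52087,1.70989,-.30106,.81772,2.85285],[.49545,-.27495,.17614]),([-.73495,.53689,1.63449,.07276,.99356,2.47683],[.49645,-.27558,.17812]),([-.64706,.67146,1.69412,.002,.78459,2.64571],[.511,-.24646,.08862]),([-.60859,.35784,1.5092,.0019,1.27485,2.68659],[.51271,-.22133,.31501])]
def fk(q,x):
    t,d,L1,L2,a,h,L3=x; f=q[1]+q[2]
    A=R.from_euler('z',q[0])
    W=np.array([a+L1*np.sin(q[1])+L2*np.sin(f)+L3*np.cos(f),d,h+L1*np.cos(q[1])+L2*np.cos(f)-L3*np.sin(f)])
    Ro=A*R.from_euler('y',f)*R.from_euler('z',q[3])*R.from_euler('y',q[4])*R.from_euler('z',q[5])
    return A.apply(W)+Ro.apply([0,0,t]),Ro*C
fit=least_squares(lambda x:np.r_[np.concatenate([fk(q,x)[0]-p for q,p in S]),1e-3*x[4],1e-3*x[6]],[.2,.11,.5,.4,0,.15,0]); X=fit.x
lo=np.array([-3.08,-.75,.22,-1.43,0,-2.85])+.04;hi=np.array([3.08,2.2,2.44,4.57,2.65,2.85])-.04
def ik(p,M,q0):
    s=least_squares(lambda q:np.r_[(fk(q,X)[0]-p)*5,(fk(q,X)[1].inv()*M).as_rotvec()],np.clip(q0,lo+.01,hi-.01),bounds=(lo,hi)); return s.x,s.cost
def az(d): return np.array([np.cos(np.radians(d)),np.sin(np.radians(d)),0])
up=np.array([0,0,1.]); m=np.array([.531,.027,0])
def target(ud,lean,back,tipr=.026):
    u=az(ud);c,s=np.cos(np.radians(lean)),np.sin(np.radians(lean));ax=s*u-c*up;n=c*u+s*up
    P=m+tipr*u+up*.008-ax*(.155+back)+n*.014; zt=-n; xt=ax
    return P,R.from_matrix(np.c_[xt,np.cross(zt,xt),zt])
E
python3 - <<'E'
from ik3 import *
print(X.round(4),np.abs(fit.fun).max())
for lean in(32,38):
  for back in(0,.12):
    P,M=target(143,lean,back); g=min((ik(P,M,[0,.5,2.1,4,.6,q]) for q in(.5,1.3)),key=lambda r:r[1]); print(lean,back,P.round(3),g[0].round(2),g[1].round(5))
q0=np.array(S[-1][0]);P1,M1=target(143,36,.14); g,c=min((ik(P1,M1,[0,.5,2.1,4,.6,q]) for q in(.5,1.3)),key=lambda r:r[1]); print('pre',P1,g,c)
q=q0
for i,s in enumerate(np.linspace(0,1,11)):
    qq=q0+(g-q0)*s; p,M=fk(qq,X); print(round(s,1),p.round(3),qq.round(2),'x',M.as_matrix()[:,0].round(2),'z',M.as_matrix()[:,2].round(2))
E
```

```text
[ 0.2864  0.111   0.588   0.3917 -0.      0.2742  0.1141] 0.00011411840082733319
32 0 [0.566 0.    0.147] [0.09 0.75 2.15 4.02 0.84 1.35] 0.0
32 0.12 [ 0.617 -0.038  0.249] [-0.01  0.51  2.01  4.25  0.6   0.91] 0.0
38 0 [ 0.578 -0.008  0.139] [0.04 0.7  2.1  4.07 0.67 1.23] 0.0
38 0.12 [ 0.637 -0.053  0.233] [-0.06  0.52  1.94  4.44  0.47  0.68] 0.0
pre [ 0.63967066 -0.05488922  0.25488901] [-0.05843607  0.48973239  1.9324078   4.45250334  0.48238195  0.66456889] 1.1846369775944726e-18
0.0 [ 0.513 -0.221  0.315] [-0.61  0.36  1.51  0.    1.27  2.69] x [-0.15 -0.99 -0.  ] z [ 0.  0. -1.]
0.1 [ 0.593 -0.101  0.318] [-0.55  0.37  1.55  0.45  1.2   2.48] x [-0.01 -0.94 -0.33] z [ 0.26  0.31 -0.91]
0.2 [ 0.664 -0.007  0.361] [-0.5   0.38  1.59  0.89  1.12  2.28] x [ 0.12 -0.83 -0.54] z [ 0.49  0.53 -0.69]
0.3 [0.721 0.046 0.423] [-0.44  0.4   1.64  1.34  1.04  2.08] x [ 0.22 -0.71 -0.67] z [ 0.69  0.6  -0.41]
0.4 [0.764 0.055 0.481] [-0.39  0.41  1.68  1.78  0.96  1.88] x [ 0.26 -0.62 -0.74] z [ 0.84  0.52 -0.14]
0.5 [0.788 0.029 0.516] [-0.33  0.42  1.72  2.23  0.88  1.68] x [ 0.22 -0.54 -0.81] z [0.95 0.32 0.05]
0.6 [ 0.794 -0.015  0.515] [-0.28  0.44  1.76  2.67  0.8   1.47] x [ 0.12 -0.45 -0.88] z [0.99 0.05 0.11]
0.7 [ 0.78  -0.059  0.478] [-0.22  0.45  1.81  3.12  0.72  1.27] x [-0.03 -0.31 -0.95] z [ 0.98 -0.21  0.04]
0.8 [ 0.746 -0.085  0.412] [-0.17  0.46  1.85  3.56  0.64  1.07] x [-0.2  -0.12 -0.97] z [ 0.91 -0.4  -0.14]
0.9 [ 0.697 -0.085  0.333] [-0.11  0.48  1.89  4.01  0.56  0.87] x [-0.36  0.11 -0.93] z [ 0.79 -0.5  -0.36]
1.0 [ 0.64  -0.055  0.255] [-0.06  0.49  1.93  4.45  0.48  0.66] x [-0.47  0.35 -0.81] z [ 0.65 -0.49 -0.59]
```

```bash
cat > plan.py <<'E'
from ik3 import *
q0=np.array(S[-1][0]);P0=np.array(S[-1][1]);P1,M1=target(143,36,.14); g,c=min((ik(P1,M1,[0,.5,2.1,4,.6,q]) for q in(.5,1.3)),key=lambda r:r[1])
def solve(p,w,qi):
    s=least_squares(lambda a:fk(np.r_[a,w],X)[0]-p,qi,bounds=(lo[:3],hi[:3])); return np.r_[s.x,w],np.abs(s.fun).max()
S5=[0,.25,1]; path=[]
q=q0[:3]
for s in np.linspace(0,1,400):
    a=min(s/.3,1); b=np.clip((s-.12)/.88,0,1)
    w=np.array([q0[3]+(g[3]-q0[3])*b,q0[4]+(g[4]-q0[4])*a,q0[5]+(g[5]-q0[5])*b])
    p=P0+(P1-P0)*s+np.array([-.03,0,.06])*np.sin(np.pi*s)
    Q,e=solve(p,w,q); q=Q[:3]; path.append((p,Q,e))
print('err',max(e for *_,e in path))
sel=[0];
for i in range(1,400):
    Ra=fk(path[sel[-1]][1],X)[1];Rb=fk(path[i][1],X)[1]
    if (Rb*Ra.inv()).magnitude()>.105 or np.linalg.norm(path[i][0]-path[sel[-1]][0])>.035 or np.abs(path[i][1]-path[sel[-1]][1])[[0,1,2,3,4,5]].max()>.15: sel.append(i)
sel.append(399)
E
python3 - <<'E'
from plan import *
print(len(sel))
st=0
for j,i in enumerate(sel[1:],1):
    p,Q,_=path[i]; b=sel[st]; dR=fk(Q,X)[1]*fk(path[b][1],X)[1].inv()
    print(j,((p-path[b][0])*1000).round(0).astype(int).tolist(),dR.as_rotvec().round(3).tolist(),' q',Q.round(2), 'tipz',(p+fk(Q,X)[1].apply([.155,0,.014]))[2].round(2))
    if (j-st)==12: st=j; print('--')
E
```

```text
err 4.8535259145054965e-09
34
1 [2, 8, 6] [-0.062, -0.09, 0.013]  q [-0.59  0.31  1.58  0.    1.15  2.69] tipz 0.31
2 [3, 16, 12] [-0.121, -0.178, 0.027]  q [-0.58  0.26  1.65  0.    1.02  2.69] tipz 0.33
3 [5, 23, 17] [-0.119, -0.282, 0.003]  q [-0.6   0.22  1.71  0.08  0.92  2.65] tipz 0.33
4 [6, 27, 19] [-0.074, -0.374, -0.05]  q [-0.64  0.19  1.76  0.21  0.85  2.59] tipz 0.32
5 [7, 31, 22] [-0.039, -0.462, -0.108]  q [-0.68  0.17  1.81  0.33  0.78  2.54] tipz 0.32
6 [8, 35, 24] [-0.011, -0.544, -0.168]  q [-0.7   0.15  1.86  0.46  0.72  2.48] tipz 0.31
7 [10, 40, 26] [0.011, -0.626, -0.237]  q [-0.72  0.14  1.91  0.6   0.65  2.42] tipz 0.3
8 [12, 45, 29] [0.026, -0.705, -0.311]  q [-0.73  0.13  1.97  0.75  0.57  2.35] tipz 0.3
9 [14, 50, 30] [0.032, -0.772, -0.385]  q [-0.72  0.12  2.02  0.9   0.49  2.28] tipz 0.29
10 [16, 55, 32] [0.083, -0.816, -0.455]  q [-0.73  0.12  2.04  1.06  0.48  2.21] tipz 0.28
11 [18, 60, 33] [0.135, -0.857, -0.526]  q [-0.73  0.13  2.07  1.21  0.48  2.14] tipz 0.27
12 [21, 65, 33] [0.184, -0.895, -0.595]  q [-0.73  0.14  2.1   1.36  0.48  2.07] tipz 0
[... 1219 characters left out ...]
, -0.096]  q [-0.25  0.38  2.14  3.49  0.48  1.1 ] tipz 0.16
27 [18, 15, -19] [0.084, -0.005, -0.146]  q [-0.21  0.4   2.12  3.64  0.48  1.03] tipz 0.15
28 [25, 20, -26] [0.117, -0.004, -0.198]  q [-0.17  0.42  2.09  3.79  0.48  0.96] tipz 0.15
29 [31, 25, -33] [0.152, -0.002, -0.251]  q [-0.14  0.44  2.06  3.95  0.48  0.89] tipz 0.14
30 [38, 30, -40] [0.192, 0.001, -0.306]  q [-0.11  0.45  2.02  4.1   0.48  0.83] tipz 0.13
31 [44, 35, -48] [0.236, 0.004, -0.362]  q [-0.08  0.47  1.98  4.25  0.48  0.76] tipz 0.13
32 [51, 40, -55] [0.285, 0.009, -0.419]  q [-0.06  0.49  1.95  4.4   0.48  0.69] tipz 0.12
33 [53, 42, -58] [0.303, 0.011, -0.438]  q [-0.06  0.49  1.93  4.45  0.48  0.66] tipz 0.12
```

```bash
python3 -m handwheel '{"hand":[0.05,0.05,0.05,0.05,0.05,0.05,0.05,0.05,0.05,0.05,0.05,0.05],"translation":[[2,8,6],[3,16,12],[5,23,17],[6,27,19],[7,31,22],[8,35,24],[10,40,26],[12,45,29],[14,50,30],[16,55,32],[18,60,33],[21,65,33]],"turn":[[-0.062,-0.09,0.013],[-0.121,-0.178,0.027],[-0.119,-0.282,0.003],[-0.074,-0.374,-0.05],[-0.039,-0.462,-0.108],[-0.011,-0.544,-0.168],[0.011,-0.626,-0.237],[0.026,-0.705,-0.311],[0.032,-0.772,-0.385],[0.083,-0.816,-0.455],[0.135,-0.857,-0.526],[0.184,-0.895,-0.595]]}'
python3 -c "
from h import *
print(robot.get_obs()['q'].round(3))"
```

```text
time: 18.6
position: [0.5332, -0.1571, 0.3458]
tool_rot: [-0.338, 0.835, -0.209, 0.381]
ft_force: [0.5, 0.6, -0.9]
grip_width: 0.0176
grip_force: 45.0
[-0.735  0.139  2.1    1.367  0.481  2.067]
```

Exactly on plan; continuing.

```bash
python3 -m handwheel '{"hand":[0.05,0.05,0.05,0.05,0.05,0.05,0.05,0.05,0.05,0.05,0.05,0.05],"translation":[[3,5,0],[6,10,-1],[10,15,-2],[13,20,-4],[17,25,-6],[22,30,-9],[26,35,-12],[31,40,-16],[36,45,-20],[42,50,-25],[47,55,-30],[53,60,-36]],"turn":[[0.057,-0.046,-0.048],[0.111,-0.089,-0.095],[0.16,-0.127,-0.143],[0.206,-0.161,-0.19],[0.248,-0.191,-0.236],[0.285,-0.217,-0.282],[0.318,-0.24,-0.328],[0.348,-0.259,-0.374],[0.375,-0.275,-0.42],[0.399,-0.288,-0.466],[0.422,-0.299,-0.514],[0.443,-0.308,-0.562]]}'
python3 -m handwheel '{"hand":[0.05,0.05,0.05,0.05,0.05,0.05,0.05,0.05,0.05,0.05,0.05],"translation":[[6,5,-6],[12,10,-12],[18,15,-19],[25,20,-26],[31,25,-33],[38,30,-40],[44,35,-48],[51,40,-55],[53,42,-58],[53,42,-58],[53,42,-58]],"turn":[[0.027,-0.003,-0.047],[0.055,-0.005,-0.096],[0.084,-0.005,-0.146],[0.117,-0.004,-0.198],[0.152,-0.002,-0.251],[0.192,0.001,-0.306],[0.236,0.004,-0.362],[0.285,0.009,-0.419],[0.303,0.011,-0.438],[0.303,0.011,-0.438],[0.303,0.011,-0.438]]}'
python3 - <<'E'
from h import *
from scipy.spatial.transform import Rotation as R
o=robot.get_obs(); print(o['position'],o['q'].round(3),R.from_quat(o['tool_rot']).as_matrix().round(3).tolist())
for n in ('scene','wrist','top'):
    p,d,w,k=grab(n,n+'8.png'); np.savez('pics/%s8.npz'%n,p=p,d=d,w=w,T=k[3],f=k[:3])
a=cv2.imread('pics/scene8.png')[150:400,220:470]; b=cv2.imread('pics/wrist8.png')
c=np.zeros((500,800,3),np.uint8); c[:400,:400]=cv2.resize(a,(400,400)); c[:300,400:]=cv2.resize(b,(400,300)); cv2.imwrite('pics/c8.png',c)
E
```

```text
time: 19.6
position: [0.5861, -0.097, 0.3084]
tool_rot: [0.029, 0.855, -0.17, 0.49]
ft_force: [-0.4, -1.2, -0.8]
grip_width: 0.0174
grip_force: 45.0
time: 20.52
position: [0.6396, -0.0553, 0.2518]
tool_rot: [0.283, 0.846, -0.144, 0.429]
ft_force: [-0.1, 0.1, -1.8]
grip_width: 0.0171
grip_force: 45.0
[ 0.63960123 -0.05525737  0.25178843] [-0.059  0.495  1.933  4.451  0.482  0.666] [[-0.473, 0.602, 0.643], [0.355, 0.798, -0.487], [-0.807, -0.002, -0.591]]
```

View pics/c8.png

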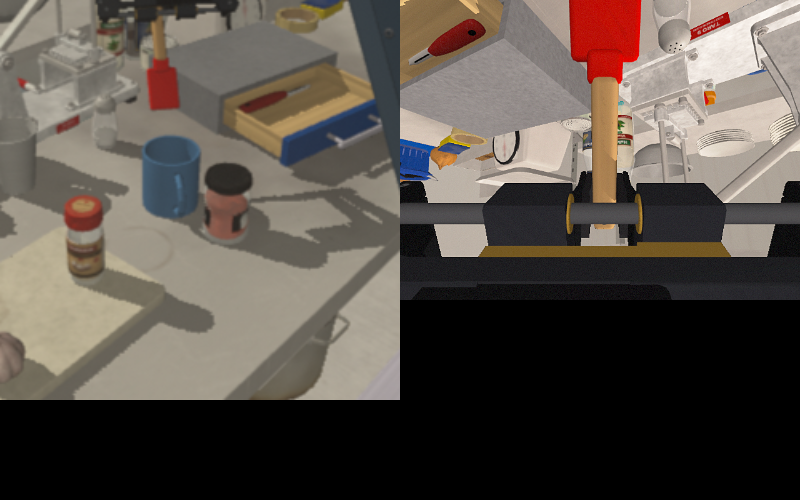

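The pose is on plan: head hangs above and behind the blue mug, heading down into it. Cross-check mug centre and tip.

Run:
```python
from h import *
from scipy.optimize import least_squares
from scipy.spatial.transform import Rotation as R
for n in('scene8','top8','w1'):
    s=np.load('pics/%s.npz'%n); w=s['w']; p=s['p']; hsv=cv2.cvtColor(p,cv2.COLOR_RGB2HSV).astype(int)
    b=(hsv[...,0]>95)&(hsv[...,0]<125)&(hsv[...,1]>80)
    near=np.hypot(w[...,0]-.531,w[...,1]-.027)<.05
    P=w[b&near&(w[...,2]>.084)&(w[...,2]<.095)][:,:2]
    if len(P)>10:
        g=least_squares(lambda x:np.hypot(*(P-x).T)-.039,[.53,.027],loss='soft_l1',f_scale=.002); print(n,'rim',len(P),g.x.round(4),np.abs(g.fun).mean().round(4), 'zmax',np.percentile(w[b&near][:,2],98))
    P=w[b&(w[...,2]>.01)&(w[...,2]<.08)&(np.hypot(w[...,0]-.531,w[...,1]-.027)>.05)&(np.hypot(w[...,0]-.531,w[...,1]-.027)<.085)]
    if len(P): Q=P[:,:2]-[.531,.027]; print(n,'handle az',len(P),np.median(np.degrees(np.arctan2(Q[:,1],Q[:,0]))).round(1))
s=np.load('pics/scene8.npz'); w=s['w'];hsv=cv2.cvtColor(s['p'],cv2.COLOR_RGB2HSV)
o=robot.get_obs();T=R.from_quat(o['tool_rot']).as_matrix();t=(w-o['position'])@T
red=((hsv[...,0]<8)|(hsv[...,0]>172))&(hsv[...,1]>180)&(t[...,0]>.05)&(t[...,0]<.2)&(np.abs(t[...,1])<.05)&(np.abs(t[...,2])<.06)
q=t[red];print(len(q),np.percentile(q,[1,50,99],axis=0).round(4))
print(o['position']+T@[.155,0,.014])
```

```text
scene8 rim 190 [0.5281 0.0323] 0.0012 zmax 0.08903648094284719
scene8 handle az 115 141.2
top8 rim 33 [0.5312 0.0282] 0.0009 zmax 0.3705976586570578
w1 rim 1296 [0.5296 0.0288] 0.001 zmax 0.08985306613399824
w1 handle az 383 145.4
462 [[ 0.0835 -0.0176  0.0074]
 [ 0.1194  0.0023  0.013 ]
 [ 0.1504  0.0211  0.0175]]
[ 0.57550646 -0.00753437  0.11973009]
```

```bash
cat > goal.py <<'E'
from h import *
from ik3 import *
o=robot.get_obs(); M0=R.from_quat(o['tool_rot']); m=np.array([.530,.029,0])
def goal(L,z,lean=30,ud=143):
    u=az(ud);c,s=np.cos(np.radians(lean)),np.sin(np.radians(lean));ax=s*u-c*up;n=c*u+s*up
    return m+L*u+up*z-ax*.155+n*.014, R.from_matrix(np.c_[ax,np.cross(-n,ax),-n])
def show(q0=o['q'],pts=((-.024,.115),(.024,.031),(.0235,.009))):
    print(o['position'],'tip now',o['position']+M0.apply([.155,0,.014]))
    for L,z in pts:
        P,M=goal(L,z); g=ik(P,M,q0); print((L,z),P.round(4),'shift',((P-o['position'])*1000).round(1),'turn',(M*M0.inv()).as_rotvec().round(3),g[0].round(2),g[1].round(5))
E
python3 -c "from goal import *; show()"
```

```text
[ 0.63945101 -0.05570035  0.2531922 ] tip now [ 0.57550646 -0.00753437  0.11973009]
(-0.024, 0.115) [ 0.6014 -0.0248  0.2562] shift [-38.1  30.9   3. ] turn [-0.064 -0.086  0.001] [0.03 0.51 2.05 4.23 0.66 0.97] 0.0
(0.024, 0.031) [0.563  0.0041 0.1722] shift [-76.4  59.8 -81. ] turn [-0.064 -0.086  0.001] [0.11 0.7  2.16 4.05 0.85 1.31] 0.0
(0.0235, 0.009) [0.5634 0.0038 0.1502] shift [ -76.    59.5 -103. ] turn [-0.064 -0.086  0.001] [0.11 0.76 2.16 4.01 0.89 1.37] 0.0
```

```bash
python3 -m handwheel '{"hand":[0.05,0.05,0.05,0.05,0.05,0.05],"translation":[[-12,10,1],[-25,20,2],[-38,31,3],[-38,31,3],[-38,31,3],[-38,31,3]],"turn":[[-0.021,-0.029,0],[-0.043,-0.057,0],[-0.064,-0.086,0],[-0.064,-0.086,0],[-0.064,-0.086,0],[-0.064,-0.086,0]]}'
python3 - <<'E'
from goal import *
show()
s,d,w,k=grab('scene','scene9.png')
cv2.imwrite('pics/c9.png',cv2.resize(cv2.cvtColor(s[180:330,260:420],cv2.COLOR_RGB2BGR),(640,600),interpolation=2))
E
```

```text
time: 21.17
position: [0.6031, -0.0246, 0.2578]
tool_rot: [0.276, 0.82, -0.159, 0.476]
ft_force: [0.8, -0.5, -0.4]
grip_width: 0.0171
grip_force: 45.0
[ 0.60306956 -0.02458577  0.2578451 ] tip now [0.55142409 0.01477864 0.11640894]
(-0.024, 0.115) [ 0.6014 -0.0248  0.2562] shift [-1.7 -0.2 -1.6] turn [0.    0.004 0.001] [0.03 0.51 2.05 4.23 0.66 0.97] 0.0
(0.024, 0.031) [0.563  0.0041 0.1722] shift [-40.   28.7 -85.6] turn [0.    0.004 0.001] [0.11 0.7  2.16 4.05 0.85 1.31] 0.0
(0.0235, 0.009) [0.5634 0.0038 0.1502] shift [ -39.6   28.4 -107.6] turn [0.    0.004 0.001] [0.11 0.76 2.16 4.01 0.89 1.37] 0.0
```

View pics/c9.png

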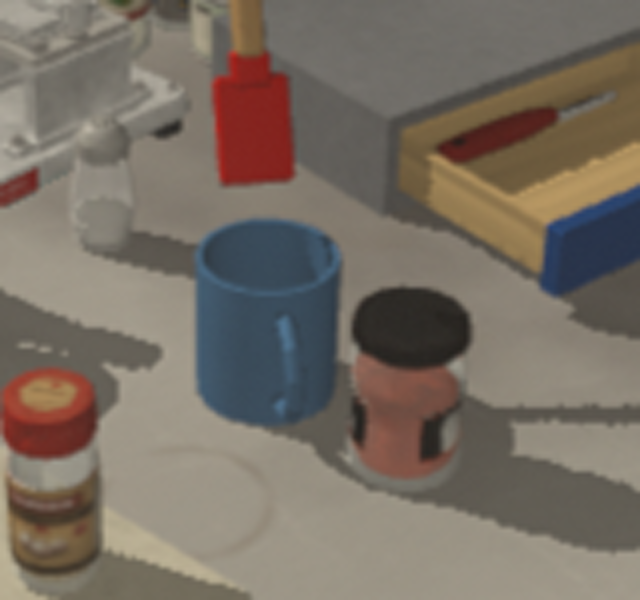

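Head hovers over the mug mouth (head at (255,130) of the crop, mug rim centre (268,255)). Inserting along the axis.

```bash
python3 -m handwheel '{"hand":[0.05,0.05,0.05,0.05,0.05,0.05,0.05,0.05,0.05,0.05],"translation":[[-5,3.5,-10],[-9,7,-20],[-14,10,-30],[-19,13.5,-40],[-23,17,-50],[-28,20,-60],[-33,23.5,-70],[-37,27,-79],[-40,28.7,-85.5],[-40,28.7,-85.5]],"turn":[[0,0.004,0],[0,0.004,0],[0,0.004,0],[0,0.004,0],[0,0.004,0],[0,0.004,0],[0,0.004,0],[0,0.004,0],[0,0.004,0],[0,0.004,0]]}'
python3 -c "from goal import *; show()"
```

```text
time: 22.05
position: [0.5625, 0.0043, 0.1706]
tool_rot: [0.275, 0.822, -0.159, 0.473]
ft_force: [0.3, -0.6, -1.9]
grip_width: 0.0176
grip_force: 45.0
[0.56253125 0.00425114 0.17060193] tip now [0.50995317 0.0436943  0.0295318 ]
(-0.024, 0.115) [ 0.6014 -0.0248  0.2562] shift [ 38.8 -29.   85.6] turn [-0.    -0.003  0.002] [0.03 0.51 2.05 4.23 0.66 0.97] 0.0
(0.024, 0.031) [0.563  0.0041 0.1722] shift [ 0.5 -0.2  1.6] turn [-0.    -0.003  0.002] [0.11 0.7  2.16 4.05 0.85 1.31] 0.0
(0.0235, 0.009) [0.5634 0.0038 0.1502] shift [  0.9  -0.5 -20.4] turn [-0.    -0.003  0.002] [0.11 0.76 2.16 4.01 0.89 1.37] 0.0
```

No contact. Straight down the rest.

```bash
python3 -m handwheel '{"hand":[0.05,0.05,0.05,0.05,0.05,0.05],"translation":[[0.5,0,-5],[1,-0.5,-10],[1,-0.5,-14],[1,-0.5,-17],[1,-0.5,-19],[1,-0.5,-19]],"turn":[[0,0,0],[0,0,0],[0,0,0],[0,0,0],[0,0,0],[0,0,0]]}' 30
python3 - <<'E'
from goal import *
show()
p,d,w,k=grab('scene')
b=cv2.cvtColor(p,cv2.COLOR_RGB2HSV).astype(int); b=(b[...,0]>95)&(b[...,0]<125)&(b[...,1]>80)&(np.hypot(w[...,0]-.531,w[...,1]-.027)<.055)&(w[...,2]>.084)&(w[...,2]<.095)
P=w[b][:,:2]; print('rim',least_squares(lambda x:np.hypot(*(P-x).T)-.039,[.53,.027],loss='soft_l1',f_scale=.002).x)
E
```

```text
time: 22.55
position: [0.5635, 0.0039, 0.1524]
tool_rot: [0.275, 0.821, -0.159, 0.473]
ft_force: [0.0, 0.0, -2.1]
grip_width: 0.0178
grip_force: 30.0
[0.56348175 0.00388221 0.15244733] tip now [0.51109623 0.04326101 0.0112876 ]
(-0.024, 0.115) [ 0.6014 -0.0248  0.2562] shift [ 37.9 -28.7 103.8] turn [ 0.    -0.002  0.001] [0.03 0.51 2.05 4.23 0.66 0.97] 0.0
(0.024, 0.031) [0.563  0.0041 0.1722] shift [-0.4  0.2 19.8] turn [ 0.    -0.002  0.001] [0.11 0.7  2.16 4.05 0.85 1.31] 0.0
(0.0235, 0.009) [0.5634 0.0038 0.1502] shift [-0.  -0.1 -2.2] turn [ 0.    -0.002  0.001] [0.11 0.76 2.16 4.01 0.89 1.37] 0.0
rim [0.52824339 0.03223139]
```

```bash
python3 -m handwheel '{"hand":[0.05,0.24,0.28,0.34,0.45,0.45,0.45,0.45],"translation":[[0,0,-1.5],[0,0,-1.5],[0,0,-1.5],[0,0,-1.5],[0,0,-1.5],[0,0,-1.5],[0,0,-1.5],[0,0,-1.5]],"turn":[[0,0,0],[0,0,0],[0,0,0],[0,0,0],[0,0,0],[0,0,0],[0,0,0],[0,0,0]]}'
python3 -m handwheel '{"hand":[0.45,0.45,0.45,0.45,0.45,0.45,0.45,0.45],"translation":[[-3,2,2],[-9,7,7],[-18,13,13],[-28,21,20],[-42,31,40],[-52,39,75],[-55,42,110],[-55,42,140]],"turn":[[0,0,0],[0,0,0],[0,0,0],[0,0,0],[0,0,0],[0,0,0],[0,0,0],[0,0,0]]}'
python3 - <<'E'
from h import *
a,*_=grab('scene'); b,d,w,k=grab('top')
c=np.hstack([cv2.resize(a[150:330,240:420],(400,400)),cv2.resize(b[215:315,265:365],(400,400))]); cv2.imwrite('pics/c10.png',c[...,::-1])
print(robot.get_obs()['q'])
E
```

```text
time: 23.27
position: [0.5635, 0.004, 0.1515]
tool_rot: [0.275, 0.821, -0.159, 0.474]
ft_force: [0.4, 0.2, -0.1]
grip_width: 0.0384
grip_force: 0.0
time: 23.93
position: [0.506, 0.0475, 0.2928]
tool_rot: [0.274, 0.822, -0.158, 0.473]
ft_force: [0.9, 0.0, -1.0]
grip_width: 0.0392
grip_force: 0.0
[0.25773556 0.36749256 2.14719363 4.49738906 0.7701662  0.85939648]
```

View pics/c10.png

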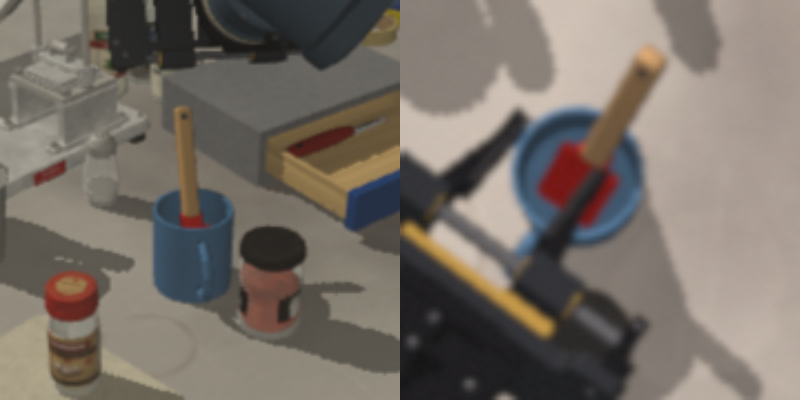

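The spatula stands head down in the mug with its handle leaning over the rim opposite the mug's handle (end at (650,60), mug handle at (525,245) in the right half). The jar, drawer and mug are all in place, and the gripper is clear.

```bash
python3 -c "
from rig import hand_in
print(hand_in())"
```

```text
the job is handed in; nothing more can be done
None
```

The job is handed in: the jar stands on the board, the drawer is out at its stop, and the spatula is head down in the mug with its handle leaning opposite the mug's handle; one risk is that joint 6 read 2.853 rad, just over its 2.85 limit, for a moment before the grasp.

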